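# Clamp down the culture chamber's cover evenly

### The job

Close the culture chamber: screw its four bar knobs down clockwise, working crosswise and a little at a time, so that the cover goes down evenly without tipping by as much as a degree. Go round all four once while the cover is still clear of the rim, then go round again until the cover is fully home and all four are firmly tight, without overtightening any. Leave the pressing to the clamps, do not lean on the cover, and leave the things beside the chamber alone.

Things in the scene. Friction and masses are not known exactly. Their poses are not given: they have to be found in the camera images.
- chamber: culture chamber fixed to the worktop: base plate 215 x 215 x 12 mm, steel body, flange 160 mm across. Origin: centre of its underside, z up. Its metal rim (the cover's seat) is at z = 78 mm, with a rubber gasket standing 3.2 mm above it. Clamps a, b, c, d stand anticlockwise at 45, 135, 225, 315 degrees in this frame, 98 mm from the axis: a opposite c, b opposite d
- cover: round metal cover, 160 mm across, 10 mm thick (33 mm at the stub in its middle), 3 kg, lying loose on the gasket. Origin: centre of its underside, z up: at first 80.3 mm above the chamber's origin, 78 mm when fully home on the rim. The gasket yields evenly; with the cover home it pushes back about 25 N per clamp
- clamp_a: clamp a: 16 mm steel post with a claw that reaches 34 mm in over the cover and a black bar knob on top that screws the claw down. Origin: on the knob's axis, 10 mm above the worktop, z up. Knob: collar 28 mm across, 112 to 118 mm above this origin; on it a bar 36 mm long, 12 mm thick, from 118 to 144 mm. The knob turns on the spot, its height stays
- bar_a (a point): point on knob a's bar, 15 mm from the knob's axis, 132 mm above clamp a's origin; x axis along the bar away from the knob's axis, z up. Knobs turn CLOCKWISE seen from above to tighten, 3.5 mm of claw travel per rad, and stay where left. Claws start 0.5 to 2.1 mm above the cover (0.15 to 0.6 rad to contact), each differently, unmeasured
- clamp_b: clamp b: 16 mm steel post with a claw that reaches 34 mm in over the cover and a black bar knob on top that screws the claw down. Origin: on the knob's axis, 10 mm above the worktop, z up. Knob: collar 28 mm across, 112 to 118 mm above this origin; on it a bar 36 mm long, 12 mm thick, from 118 to 144 mm. The knob turns on the spot, its height stays
- bar_b (a point): point on knob b's bar, 15 mm from the knob's axis, 132 mm above clamp b's origin; x axis along the bar away from the knob's axis, z up. Moment about a knob's axis: thread friction 0.28 Nm against the motion, plus 0.0035 Nm per N of clamp force, always against tightening. Held still, friction may show either sign; so compare like readings: their rise over a free knob's tells the clamp force
- clamp_c: clamp c: 16 mm steel post with a claw that reaches 34 mm in over the cover and a black bar knob on top that screws the claw down. Origin: on the knob's axis, 10 mm above the worktop, z up. Knob: collar 28 mm across, 112 to 118 mm above this origin; on it a bar 36 mm long, 12 mm thick, from 118 to 144 mm. The knob turns on the spot, its height stays
- bar_c (a point): point on knob c's bar, 15 mm from the knob's axis, 132 mm above clamp c's origin; x axis along the bar away from the knob's axis, z up. Clamp force: 50 to 100 N more per rad while the cover goes down (25 to 45 N as it comes home), then 300 to 400 N more per rad. Proper final force 50 to 80 N (0.45 to 0.56 Nm to turn); 120 N (0.70 Nm) is overtightened
- clamp_d: clamp d: 16 mm steel post with a claw that reaches 34 mm in over the cover and a black bar knob on top that screws the claw down. Origin: on the knob's axis, 10 mm above the worktop, z up. Knob: collar 28 mm across, 112 to 118 mm above this origin; on it a bar 36 mm long, 12 mm thick, from 118 to 144 mm. The knob turns on the spot, its height stays
- bar_d (a point): point on knob d's bar, 15 mm from the knob's axis, 132 mm above clamp d's origin; x axis along the bar away from the knob's axis, z up. Pressed by one clamp alone, the cover tips about 0.9 mrad per N (10 mrad per mm of claw travel). It is home after 0.85 to 1.5 rad of every knob in all; a clamp slackens somewhat as the others draw the cover down
- pink_dish: closed petri dish, 100 mm across, 26 mm high, on the worktop behind the chamber; leave it alone. Origin at the centre of its underside
- sample_pot: small white sample pot, 37 mm across, 42 mm high, on the worktop to the left of the chamber; leave it alone. Origin at the centre of its underside
- dropper_bottle: small amber dropper bottle, 34 mm across, 84 mm high, on the worktop to the right of the chamber; leave it alone. Origin at the centre of its underside
Mind the look-alikes: they are no part of the job. Several things have the shape of the cover; the one meant has the colours described above.

How it is judged:
By the outcome, as a careful person would: the job done as asked, in the order asked, and still so for the second after the job is handed in, with the robot touching nothing.
It also fails if it takes over 72 s, if anything falls off the work surface, if the arm or the gripper's body presses on something with over 40 N, if the wrist force passes 120 N, or if a joint passes its speed limit or range.

### The arm

A 6-joint arm with a two-finger parallel gripper is mounted at the origin on a cart in front of the work surface, level with it; the furniture and walls round the work are solid. World frame = base frame: x ahead of the robot, y to its left, z up, the work surface at z = 0. Lengths are in m, angles in rad, forces in N, time in s.
With the tool pointing down it reaches from about 0.35 to 0.975 m from the base axis. Payload 4.9 kg.
Tool frame: the origin (TCP) lies on the centre line of the jaws, within the pads' length; the fingertips stand 14 mm ahead of it and the grasp point (between the pads) lies 5 mm behind it; x points along the fingers, z is the direction in which the jaws open and shut, and the axes are right-handed (so a half turn about x gives the same grasp; the last joint's range is limited). The gripper opens to 85 mm and grips with 20 to 120 N. Pads are 22 mm wide; open, the fingers measure 114 mm over their backs; the gripper's body (76 mm by 85 mm) begins 54 mm behind the grasp point. The pads swing forward as they close: fully open they stand 13 mm farther back than shut.
Start: joints at [1.149, 0.053, 1.613, -0, 1.476, -0.119], TCP at [0.186, 0.597, 0.224] pointing down, gripper open.
Joint ranges: [-3.01, 3.01], [-1.01, 2.22], [0.06, 2.58], [-1.02, 4.17], [0.09, 2.62], [-3.14, 3.14]. Speed limits (rad/s): [2.57, 2.57, 3.14, 3.14, 3.14, 3.14].

### API

Orientations are given as a rotation vector (axis times angle).
In Python, from station import ctrl gives the robot as it stands.
- The arm moves only by the tool move_arm, never from a script. Its argument "increments" is a list that holds one entry, the list of rows, each a list of 4 numbers: the shift along the tool's x, y, z in units of 25 cm (1.0 is 25 cm), then the turn about the tool's x in units of 90 degrees (1.0 is 90 degrees). A call has 1 to 20 rows; each row shifts and turns the commanded pose from where the row before left it, along the tool's axes as they then stand; what a row does not reach is not made up. A row lasts 1/12 s, in which the tool goes at most 41.7 mm and 7.16 degrees, less where a joint would pass 70% of its speed; a pose out of reach is approached as far as the arm can. A call with a number of a shift or a turn outside -1 to 1 is refused whole. A call with a gripper value outside its range is refused whole. "gripper" is the closure, from 0 (fully open) to 1 (shut), set as the call begins (left out, the last holds). The fingers move at their own pace and stop on an object; "squeeze" is the grip in N (left out, the last holds). Time passes only in rows, so rows that do not move let the fingers close. It gives the time, the measured TCP pose, the force and the opening at its end, in the units of the state.
- ctrl.get_obs(): the state, without advancing time (a new reading comes with each control period).
- ctrl.get_image(name): name is "side" or "top" or "wrist"; returns a dict with "pixels" (400x640x3 uint8, red, green, blue), "depth" (400x640 float32, m along the optical axis (not along the pixel's ray), 0 where there is no reading), "K" (3x3 intrinsics, pixels), "extrinsics" (4x4, takes a point from camera to world coordinates); the wrist camera has in their place "tool_from_camera" (4x4, takes a point from camera to tool coordinates, whose origin is the TCP and whose axes are the tool frame's). Camera axes: x right, y up, looking along -z (the intrinsics and any distortion apply to the point x, -y, -z); pixel columns grow to the right and rows downward; lengths in m; the calibration is good to about 2 mm. The wrist camera is an equidistant fisheye: a pixel r from the principal point sees the ray r / f radians off the axis. A picture is of the moment at which its call begins: read the wrist's pose just before it.
- ctrl.finish_job(): hands the job in, once; it reports no verdict.
Trained networks look in the newest picture that a camera, given by its name, has taken for a name from the list of things; names that differ only in an ending like _2 or _b are one class to them, and where a whole thing is asked for, a point or a joint stands for the part that bears it (a point fixed in the world has none). Each returns a list of dicts, best first, with "score" (0 to 1); they miss things now and then, are a little off and sometimes report something else, mostly with a low value. They report only what shows in the picture. A call takes as long as a camera call. They do not tell look-alikes from the thing itself.
- ctrl.trace(camera, target): "region" (400x640 bool, what is visible of it) and "pixel" ([row, column] in pixels, amid what is visible of it).
The state is a dict: "t": time; "q": joint angles; "dq": joint speeds; "effort": joint torques, N m; "tool_pos": TCP position; "tool_rot": TCP orientation; "contact_force": force on the tool from outside, world axes, zero at the start; "wrist_torque": the same for the moment, N m; "opening": finger opening in m.
Only numpy, scipy, OpenCV 4.12 (cv2) and the standard library are available. Lean on these libraries where they do the work, as an engineer would, in place of code of your own. Each camera call takes 0.05 s, during which the arm holds its last target. There are 200 camera calls.

## Working session

There is one attempt and no reset: what is moved stays moved. The work goes in short steps, Python scripts to look and compute and a tool call to move; the robot and the scene stay as the last step left them, time stands still between calls to the robot, and variables do not carry over. Pictures are saved under pics/ and viewed, about 8 in all and at most 12, crops included, and the job is handed in when it is done.

Besides the shell and the picture viewer there is one more tool, called after "Request:" in YAML: its name, and indented under it one key for each argument. move_arm: Moves the arm, as the interface text tells. Shifts and turns lie within -1 to 1; 1 stands for 25 cm of shift or 90 degrees of turn. Its arguments: {"type":"object","properties":{"increments":{"type":"array","items":{"type":"array","items":{"type":"array","items":{"type":"number","minimum":-1,"maximum":1}}}},"gripper":{"type":"number"},"squeeze":{"type":"number"}},"required":["increments"]}

```bash
mkdir -p pics; ls
cat > h.py <<'E'
import numpy as np, cv2
from station import ctrl
from scipy.spatial.transform import Rotation as R
def save(name,im): cv2.imwrite('pics/'+name+'.png',im['pixels'][:,:,::-1])
def world(im,rc,z=None):
    r,c=rc; K=im['K'];E=im['extrinsics']
    d=np.array([(c-K[0,2])/K[0,0],-(r-K[1,2])/K[1,1],-1.0])
    if z is None: return E[:3,:3]@(d*im['depth'][int(r),int(c)])+E[:3,3]
    w=E[:3,:3]@d; return E[:3,3]+w*(z-E[2,3])/w[2]
E
python3 - <<'E'
from h import *
o=ctrl.get_obs();print(o['t'],o['tool_pos'],o['tool_rot'],o['opening'],o['contact_force'],o['wrist_torque'])
ims={n:ctrl.get_image(n) for n in('top','side')}
for n,im in ims.items():
    save(n+'0',im);print(n,im['K'].tolist(),im['extrinsics'].round(4).tolist())
    for t in('chamber','cover','clamp_a','bar_a'):
        for d in ctrl.trace(n,t):
            p=d['pixel'];print(n,t,round(d['score'],2),p,d['region'].sum(),world(im,p).round(4))
E
```

```text
pics
0.0 [0.18611736 0.59597479 0.222864  ] [-0.98439311  1.33919139  0.98270077] 0.08514966653776324 [-0.41998335 -0.48962928 -0.51540636] [-0.02606526 -0.00392293 -0.02413734]
top [[490.919497408285, 0.0, 316.67004695087707], [0.0, 490.919497408285, 209.24823854851144], [0.0, 0.0, 1.0]] [[0.0006, 0.9956, -0.0938, 0.4298], [-1.0, 0.0004, -0.0021, 0.1211], [-0.002, 0.0938, 0.9956, 1.9305], [0.0, 0.0, 0.0, 1.0]]
top chamber 0.78 [239.0, 319.7] 1440 [0.494  0.1132 0.0093]
top cover 0.87 [239.1, 206.6] 1244 [0.4928 0.5516 0.0261]
top cover 0.77 [220.4, 339.9] 1299 [0.5603 0.0381 0.1009]
top cover 0.68 [211.1, 427.0] 1281 [ 0.6027 -0.306   0.0192]
top cover 0.58 [257.6, 398.0] 1298 [ 0.4218 -0.1909  0.0144]
top clamp_a 0.58 [244.2, 324.0] 40 [0.4705 0.0982 0.1484]
top clamp_a 0.47 [210.4, 312.2] 65 [0.6058 0.1426 0.0139]
top bar_a 0.63 [237.6, 359.3] 47 [ 0.4953 -0.0317  0.1268]
top bar_a 0.54 [246.0, 315.7] 48 [0.4668 0.1288 0.0009]
top bar_a 0.53 [203.7, 351.8] 61 [ 0.6171 -0.0028  0.157 ]
top bar_a 0.42 [209.3, 315.1] 70 [0.5975 0.1305 0.1481]
top bar_a 0.23 [238.0, 290.3] 76 [0.4969 
[... 343 characters left out ...]
 291.1] 619 [0.4895 0.5237 0.0118]
side cover 0.95 [340.8, 319.1] 2838 [ 0.6037 -0.3276  0.0106]
side cover 0.84 [213.8, 302.8] 1244 [0.5567 0.042  0.1013]
side cover 0.84 [298.7, 257.4] 2211 [ 0.4328 -0.1998  0.0102]
side cover 0.69 [173.6, 311.4] 840 [0.5761 0.3573 0.0128]
side clamp_a 0.83 [229.8, 276.1] 315 [ 0.4824 -0.0394  0.117 ]
side clamp_a 0.81 [221.0, 328.3] 300 [ 0.6342 -0.0243  0.1339]
side clamp_a 0.76 [197.9, 274.7] 199 [0.4676 0.0951 0.1222]
side clamp_a 0.71 [191.8, 315.7] 123 [0.597  0.1124 0.1293]
side bar_a 0.59 [218.1, 278.3] 132 [ 0.4912 -0.0274  0.1525]
side bar_a 0.53 [217.7, 322.8] 113 [ 0.6184 -0.0093  0.1329]
side bar_a 0.43 [188.1, 317.8] 80 [0.6041 0.1101 0.1464]
```

Run:
```python
import cv2,numpy as np
a=cv2.imread('pics/top0.png')[150:300,240:440];b=cv2.imread('pics/side0.png')[150:300,210:410]
cv2.imwrite('pics/c0.png',np.vstack([cv2.resize(x,(800,600),interpolation=cv2.INTER_CUBIC)[::1] for x in(a,)]))
cv2.imwrite('pics/c1.png',cv2.resize(b,(800,600),interpolation=cv2.INTER_CUBIC))
```

```text
(no output)
```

View pics/c0.png

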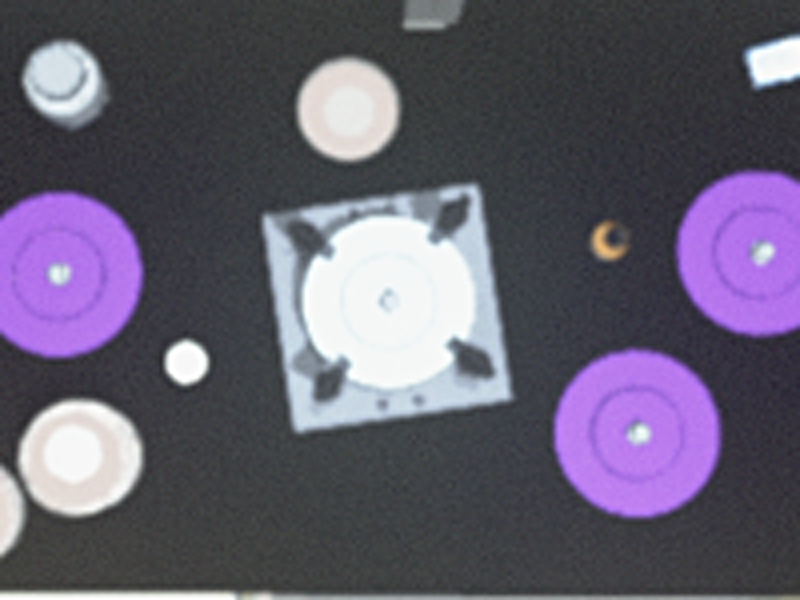

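View pics/c1.png

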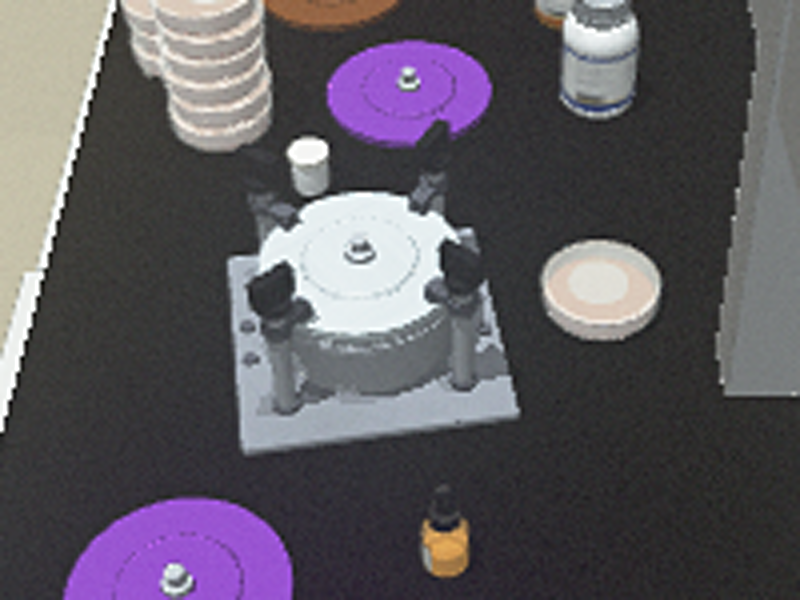

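View pics/top0.png

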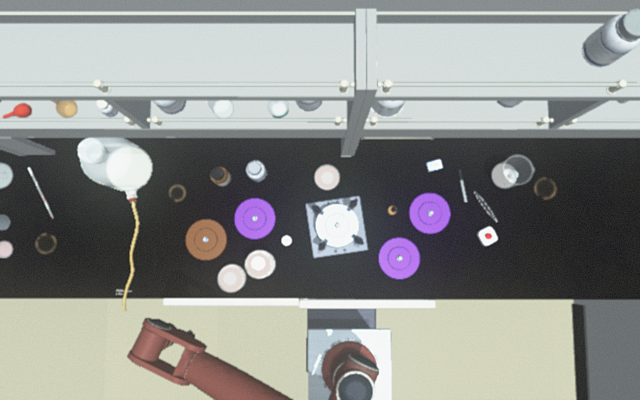

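Run:
```python
from h import *
o=ctrl.get_obs();M=R.from_rotvec(o['tool_rot']).as_matrix();print(M.round(3))
im=ctrl.get_image('top')
C=np.array([(263,214),(478,185),(512,398),(296,432)])/4+[240,150]
W=np.array([world(im,(v,u),0.012) for u,v in C]);print(W.round(4),W.mean(0))
for i in range(4):
    d=W[(i+1)%4]-W[i];print(np.linalg.norm(d),np.degrees(np.arctan2(d[1],d[0])))
for t in ctrl.trace('top','cover'):
    if abs(t['pixel'][1]-338)<8:
        r,c=np.nonzero(t['region']);
        ct=max(cv2.findContours(t['region'].astype('uint8'),0,1)[0],key=len); (x,y),rad=cv2.minEnclosingCircle(ct)
        print('cover',world(im,(y,x),0.088),world(im,(r.mean(),c.mean()),0.088))
w=ctrl.get_image('wrist');print(w['K'],w['tool_from_camera'].round(4))
c=W[:,:2].mean(0); dv=np.array([c[0]-.1,c[1],0.33])-o['tool_pos'];print('shift units to over chamber',(M.T@dv)/.25)
```

```text
[[ 0.    -0.954  0.298]
 [-0.     0.298  0.954]
 [-1.    -0.    -0.   ]]
[[ 0.6332  0.168   0.012 ]
 [ 0.6619 -0.0434  0.012 ]
 [ 0.4531 -0.0749  0.012 ]
 [ 0.4201  0.1353  0.012 ]] [0.54208296 0.0462405  0.012     ]
0.2133490748943413 -82.25131876229666
0.21116240501882322 -171.4166694306331
0.21284220748605867 98.9385494401822
0.21559034260414298 8.713107987663843
cover [0.54287745 0.0501737  0.088     ] [0.54248476 0.04950712 0.088     ]
[[309.70691629   0.         319.19870181]
 [  0.         309.70691629 198.26501188]
 [  0.           0.           1.        ]] [[-2.000e-04  3.252e-01 -9.457e-01 -1.499e-01]
 [-4.000e-04  9.457e-01  3.252e-01  8.490e-02]
 [ 1.000e+00  4.000e-04 -0.000e+00  7.000e-04]
 [ 0.000e+00  0.000e+00  0.000e+00  1.000e+00]]
shift units to over chamber [-0.42353049 -1.63274334 -1.79594643]
```

Request:
move_arm:
  increments:
    - [[-0.007, -0.112, -0.092, 0], [-0.007, -0.112, -0.092, 0], [-0.007, -0.112, -0.092, 0], [-0.007, -0.112, -0.092, 0], [-0.007, -0.112, -0.092, 0], [-0.007, -0.112, -0.092, 0], [-0.007, -0.112, -0.092, 0], [-0.007, -0.112, -0.092, 0], [-0.007, -0.112, -0.092, 0], [-0.007, -0.112, -0.092, 0], [-0.007, -0.112, -0.092, 0], [-0.007, -0.112, -0.092, 0], [-0.007, -0.112, -0.092, 0], [-0.007, -0.112, -0.092, 0], [-0.007, -0.112, -0.092, 0], [-0.007, -0.112, -0.092, 0], [-0.007, -0.112, -0.092, 0], [-0.007, -0.112, -0.092, 0]]
  gripper: 0.55

```text
t: 2.15
tool_pos: [0.5447, 0.0494, 0.2559]
tool_rot: [-0.983, 1.337, 0.983]
contact_force: [0.2, 1.1, 0.2]
opening: 0.0382
```

```bash
cat >> h.py <<'E'
def wsnap(name):
    o=ctrl.get_obs(); w=ctrl.get_image('wrist'); save(name,w)
    T=np.eye(4);T[:3,:3]=R.from_rotvec(o['tool_rot']).as_matrix();T[:3,3]=o['tool_pos']
    w['extrinsics']=T@w['tool_from_camera']; return o,w
def wray(w,rc):
    K=w['K'];u=(rc[1]-K[0,2])/K[0,0];v=(rc[0]-K[1,2])/K[1,1];r=np.hypot(u,v)+1e-9
    return w['extrinsics'][:3,:3]@np.array([np.sin(r)*u/r,-np.sin(r)*v/r,-np.cos(r)])
def wz(w,rc,z):
    d=wray(w,rc);p=w['extrinsics'][:3,3];return p+d*(z-p[2])/d[2]
E
python3 - <<'E'
from h import *
o,w=wsnap('w1');print(o['t'],o['tool_pos'],o['q'].round(3) if hasattr(o['q'],'round') else o['q'],o['opening'])
for t in ('clamp_a','bar_a','cover'):
    for d in ctrl.trace('wrist',t):
        p=d['pixel'];print(t,round(d['score'],2),p,d['region'].sum(),wz(w,p,.154 if t!='cover' else .088).round(4),w['depth'][int(p[0]),int(p[1])])
E
```

```text
2.15 [0.54472987 0.04935067 0.2559289 ] [-0.046 -0.152  1.757  0.     1.535 -1.314] 0.03815696305941969
clamp_a 0.94 [216.0, 407.6] 1552 [0.5867 0.1207 0.154 ] 0.2908662
clamp_a 0.81 [153.8, 228.6] 1697 [ 0.4856 -0.0119  0.154 ] 0.27873477
clamp_a 0.76 [94.3, 352.0] 1282 [0.4705 0.1009 0.154 ] 0.23759165
clamp_a 0.74 [262.6, 291.1] 952 [0.6   0.005 0.154] 0.30647165
bar_a 0.9 [156.5, 216.1] 978 [ 0.4841 -0.0235  0.154 ] 0.25811243
bar_a 0.87 [85.4, 355.5] 989 [0.4643 0.1057 0.154 ] 0.23523183
bar_a 0.67 [277.4, 289.2] 568 [ 0.6154 -0.0025  0.154 ] 0.29393423
bar_a 0.65 [220.8, 413.8] 932 [0.5932 0.1254 0.154 ] 0.28173995
cover 0.94 [55.5, 588.7] 3801 [0.4835 0.4468 0.088 ] 0.33257508
cover 0.79 [136.1, 141.3] 7505 [ 0.4349 -0.1301  0.088 ] 0.3831225
cover 0.77 [124.7, 524.6] 6558 [0.553  0.3042 0.088 ] 0.37653878
cover 0.6 [172.4, 319.4] 15909 [0.5408 0.0516 0.088 ] 0.3130798
cover 0.56 [256.8, 129.6] 4653 [ 0.5716 -0.2297  0.088 ] 0.44753388
```

View pics/w1.png

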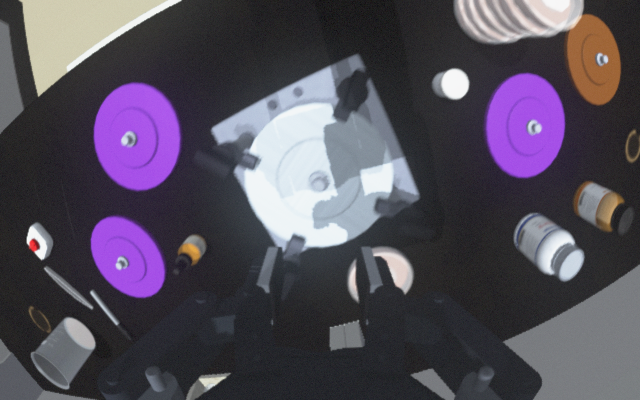

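```bash
cat >> h.py <<'E'
def cloud(w):
    K=w['K'];r,c=np.mgrid[0:400,0:640];u=(c-K[0,2])/K[0,0];v=(r-K[1,2])/K[1,1];th=np.hypot(u,v)+1e-9
    s=np.tan(np.minimum(th,1.4))/th*w['depth']
    P=np.stack([u*s,-v*s,-w['depth']],-1)
    E=w['extrinsics'];return P@E[:3,:3].T+E[:3,3]
def bars(w,cent,lo=.146,hi=.162,rad=.024):
    P=cloud(w);out=[]
    for c in cent:
        m=(P[...,2]>lo)&(P[...,2]<hi)&(np.hypot(P[...,0]-c[0],P[...,1]-c[1])<rad)&(w['depth']>0)
        q=P[m]
        if len(q)<15: out.append(None);continue
        (x,y),(a,b),ang=cv2.minAreaRect((q[:,:2]*1000).astype(np.float32))
        e=np.linalg.svd(q[:,:2]-q[:,:2].mean(0),full_matrices=False)[2][0]
        out.append((len(q),np.median(q[:,2]).round(4),np.round([x/1e3,y/1e3],4),np.round(q[:,:2].mean(0),4),np.round([a,b],1),round(np.degrees(np.arctan2(e[1],e[0]))%180,1),round((ang if a>b else ang+90)%180,1)))
    return out
th=np.radians(8.2+45+90*np.arange(4));CENT=np.array([.541,.0505])+.098*np.c_[np.cos(th),np.sin(th)]
E
python3 - <<'E'
from h import *
o,w=wsnap('w2')
P=cloud(w)
for b in bars(w,CENT):print(b)
for c in CENT:
    m=(np.hypot(P[...,0]-c[0],P[...,1]-c[1])<.02);print(c.round(4),np.histogram(P[m][:,2],bins=[0,.08,.09,.1,.11,.12,.13,.135,.14,.145,.15,.155,.16,.165,.17,.2])[0])
m=np.hypot(P[...,0]-.541,P[...,1]-.0505)<.04;print(np.median(P[m][:,2]))
E
```

```text
(497, np.float64(0.1527), array([0.6034, 0.1275]), array([0.602, 0.127]), array([35.9, 12.5]), np.float64(61.2), 60.2)
(656, np.float64(0.1528), array([0.467 , 0.1075]), array([0.4669, 0.1074]), array([12.8, 36.6]), np.float64(145.4), 145.2)
(578, np.float64(0.1525), array([ 0.4874, -0.029 ]), array([ 0.4872, -0.0281]), array([36. , 12.8]), np.float64(41.9), 43.3)
(308, np.float64(0.153), array([ 0.6244, -0.008 ]), array([ 0.6204, -0.0047]), array([12.3, 36.4]), np.float64(145.9), 143.1)
[0.5997 0.129 ] [235  25  33 239   9 174  78  62  64  92 416   0   0   0   0]
[0.4625 0.1092] [296   0   0  16   0 267  14  16  20  20 585   1   0   0   0]
[ 0.4823 -0.028 ] [586   4  30 157   2 208  50  65  67  73 486   0   0   0   0]
[ 0.6195 -0.0082] [ 24  10  20 247   7  72  35  34  34  36 267   3   0   0   0]
0.3322226553797868
```

```bash
cat >> h.py <<'E'
KN=dict(a=(.6034,.1275),b=(.467,.1075),c=(.4874,-.029),d=(.6244,-.008))
def psi(M): return np.arctan2(M[1,2],M[0,2])
def plan(*wps):
    "wps: (x,y,z,psi_deg or None) -> rows, from measured pose"
    o=ctrl.get_obs();p=np.array(o['tool_pos']);M=R.from_rotvec(o['tool_rot']).as_matrix();a=psi(M)
    for x,y,z,ps in wps:
        t=np.array([x,y,z]);da=0 if ps is None else a-np.radians(ps)
        n=int(np.ceil(max(np.linalg.norm(t-p)/.038,abs(da)/.122,1)))
        rows=[]
        for i in range(n):
            B=np.array([[0,np.sin(-1)*0,0]]) if 0 else None
            zx=np.array([np.cos(a),np.sin(a),0]);xx=np.array([0,0,-1.]);yx=np.cross(zx,xx)
            s=(t-p)/(n-i);rr=np.round([s@xx/.25,s@yx/.25,s@zx/.25,da/n/(np.pi/2)],4)
            p=p+.25*(rr[0]*xx+rr[1]*yx+rr[2]*zx);a-=rr[3]*np.pi/2;rows.append(rr.tolist())
        print(rows)
E
python3 - <<'E'
from h import *
o=ctrl.get_obs();print(o['tool_pos'],o['wrist_torque'],o['contact_force'])
plan((*KN['b'],.19,55.3),(*KN['b'],.147,None))
E
```

```text
[0.54369389 0.05139152 0.25542159] [-0.00239864 -0.02018643  0.02155712] [-0.27618921 -0.29828961  0.00470056]
[[0.0654, 0.0899, 0.0307, 0.0482], [0.0654, 0.092, 0.0238, 0.0482], [0.0654, 0.0936, 0.0167, 0.0482], [0.0655, 0.0945, 0.0096, 0.0482]]
[[0.086, 0.0, 0.0, 0.0], [0.086, 0.0, 0.0, 0.0]]
```

Request:
move_arm:
  increments:
    - [[0.065, 0.09, 0.031, 0.048], [0.065, 0.092, 0.024, 0.048], [0.065, 0.0936, 0.017, 0.048], [0.065, 0.0945, 0.01, 0.048], [0, 0, 0, 0], [0, 0, 0, 0]]

```text
t: 2.9
tool_pos: [0.4653, 0.109, 0.1894]
tool_rot: [-0.757, 1.437, 0.758]
contact_force: [0.4, -0.2, 1.0]
opening: 0.0383
```

Run:
```python
from h import *
o,w=wsnap('w3');print(o['tool_pos'],np.degrees(psi(R.from_rotvec(o['tool_rot']).as_matrix())),o['wrist_torque'],o['contact_force'])
for b in bars(w,list(KN.values())):print(b)
plan((*KN['b'],.147,55.3))
```

```text
[0.46532898 0.10901255 0.18936194] 55.62455708509517 [-0.00044726 -0.01464084 -0.00218394] [ 0.39590748 -0.16180875  0.96008942]
None
(902, np.float64(0.1528), array([0.4664, 0.1082]), array([0.4653, 0.1088]), array([11.7, 35.5]), np.float64(145.3), 145.1)
None
None
[[0.0877, -0.0014, -0.0015, 0.0015], [0.0877, -0.0014, -0.0014, 0.0015]]
```

View pics/w3.png

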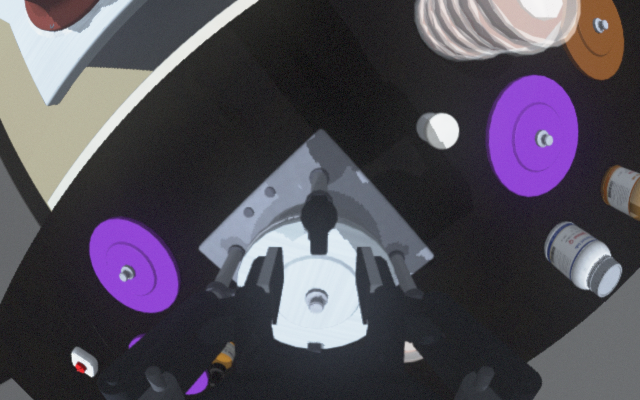

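Request:
move_arm:
  increments:
    - [[0.086, -0.001, 0.002, 0], [0.086, -0.001, -0.001, 0], [0, 0, 0, 0]]

```text
t: 3.2
tool_pos: [0.4665, 0.1072, 0.1448]
tool_rot: [-0.753, 1.441, 0.756]
contact_force: [-1.2, 0.1, 0.0]
opening: 0.0383
```

Request:
move_arm:
  increments:
    - [[0, 0, 0, 0], [0, 0, 0, 0], [0, 0, 0, 0], [0, 0, 0, 0]]
  gripper: 1
  squeeze: 80

```text
t: 3.53
tool_pos: [0.4691, 0.1074, 0.1494]
tool_rot: [-0.754, 1.433, 0.752]
contact_force: [-0.1, -0.3, -0.1]
opening: -0.0003
```

```bash
cat > s.py <<'E'
from h import *
o=ctrl.get_obs();print(round(o['t'],2),np.round(o['tool_pos'],4),'psi',round(np.degrees(psi(R.from_rotvec(o['tool_rot']).as_matrix())),2),'q',np.round(o['q'][-1],3),'eff6',np.round(o['effort'],3),'T',np.round(o['wrist_torque'],3),'F',np.round(o['contact_force'],1),'op',round(o['opening'],4))
E
python3 s.py
```

```text
3.53 [0.4691 0.1074 0.1494] psi 55.37 q -0.896 eff6 [-6.0000e-03 -2.4965e+01 -3.5742e+01 -0.0000e+00 -4.0000e-03 -1.0000e-03] T [-0.03  -0.024  0.022] F [-0.1 -0.3 -0.1] op -0.0003
```

```bash
python3 s.py
python3 - <<'E'
from h import *
o,w=wsnap('w4');im=cv2.imread('pics/w4.png')[150:400,180:480];a=cv2.resize(im,(600,500))
print(o['tool_pos'])
s=ctrl.get_image('side');save('s4',s);b=cv2.resize(cv2.imread('pics/s4.png')[140:260,240:360],(480,480),interpolation=cv2.INTER_CUBIC)
c=np.zeros((500,800,3),np.uint8);c[:333,:400]=cv2.resize(a,(400,333));c[:400,400:]=cv2.resize(b,(400,400));cv2.imwrite('pics/m4.png',c)
E
python3 s.py
```

```text
3.53 [0.4691 0.1074 0.1494] psi 55.37 q -0.896 eff6 [-6.0000e-03 -2.4965e+01 -3.5742e+01 -0.0000e+00 -4.0000e-03 -1.0000e-03] T [-0.03  -0.024  0.022] F [-0.1 -0.3 -0.1] op -0.0003
[0.46909863 0.10736721 0.14942559]
3.63 [0.4686 0.1073 0.1488] psi 55.37 q -0.896 eff6 [-1.2000e-02 -2.5126e+01 -3.5913e+01 -1.0000e-03 -7.0000e-03 -1.0000e-03] T [ 0.    -0.03   0.043] F [-0.3  0.4  0.5] op -0.0003
```

View pics/m4.png

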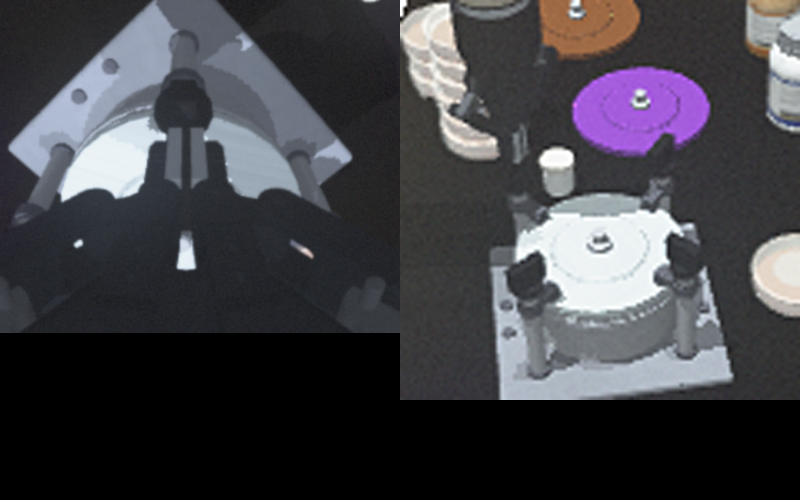

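Run:
```python
from h import *
o,w=wsnap('w5');P=cloud(w)
M=R.from_rotvec(o['tool_rot']).as_matrix();Q=(P-o['tool_pos'])@M
print(o['tool_pos'])
# image crop coords -> px: crop400->300 => scale .75, +180,+150
for u,v in [(180,95),(180,105),(172,120),(180,115),(175,130),(190,130),(175,140),(195,150),(175,180),(160,180),(160,150)]:
    c=int(180+u*.75);r=int(150+v*.75);print((r,c),w['depth'][r,c].round(4),'tool',Q[r,c].round(4),'world',P[r,c].round(4))
for r in range(200,300,6): print(r,[tuple((Q[r,c]*1000).round(0).astype(int)) for c in (300,308,313,319,325,330,338)])
```

```text
[0.46861681 0.10734975 0.14878116]
(221, 315) 0.167 tool [ 0.004   0.0191 -0.0019] world [0.4518 0.1167 0.1448]
(228, 315) 0.1602 tool [-0.0035  0.0184 -0.0018] world [0.4524 0.1163 0.1523]
(240, 309) 0.1619 tool [-0.0039  0.0116 -0.005 ] world [0.4562 0.1098 0.1527]
(236, 315) 0.1607 tool [-0.0043  0.0142 -0.0018] world [0.4559 0.1139 0.1531]
(247, 311) 0.1524 tool [-0.0137  0.0126 -0.0037] world [0.4561 0.1115 0.1624]
(247, 322) 0.153 tool [-0.0131  0.0123  0.0018] world [0.4594 0.1158 0.1619]
(255, 311) 0.1444 tool [-0.0221  0.0128 -0.0035] world [0.4561 0.1117 0.1708]
(262, 326) 0.1388 tool [-0.0281  0.0125  0.0035] world [0.4603 0.1173 0.1768]
(285, 311) 0.1232 tool [-0.045   0.0115 -0.003 ] world [0.4574 0.1114 0.1937]
(285, 300) 0.1174 tool [-0.0499  0.0149 -0.0071] world [0.4522 0.1099 0.1986]
(262, 300) 0.1465 tool [-0.0213  0.0085 -0.0089] world [0.4566 0.1049 0.1701]
200 [(np.int64(137), np.int64(-16), np.int64(-19)), (np.int64(137), np.int64(-15), np.int64(-11)), (np.int64(69), np.int64(8), np.int64(-4)), (np.int64(66), np.int64(9), np.int64(0)), (np.int64(73), np.int64(7
[... 4424 characters left out ...]
np.int64(12), np.int64(5)), (np.int64(-46), np.int64(13), np.int64(8))]
290 [(np.int64(-52), np.int64(14), np.int64(-7)), (np.int64(-50), np.int64(13), np.int64(-4)), (np.int64(-50), np.int64(13), np.int64(-2)), (np.int64(-44), np.int64(9), np.int64(0)), (np.int64(-44), np.int64(8), np.int64(3)), (np.int64(-51), np.int64(13), np.int64(5)), (np.int64(-53), np.int64(14), np.int64(8))]
296 [(np.int64(-55), np.int64(13), np.int64(-7)), (np.int64(-55), np.int64(13), np.int64(-4)), (np.int64(-54), np.int64(13), np.int64(-2)), (np.int64(-45), np.int64(5), np.int64(0)), (np.int64(-54), np.int64(12), np.int64(3)), (np.int64(-55), np.int64(13), np.int64(4)), (np.int64(-55), np.int64(13), np.int64(7))]
```

Request:
move_arm:
  increments:
    - [[-0.1, 0, 0, 0], [-0.1, 0, 0, 0], [0, 0, 0, 0], [0, 0, 0, 0]]

```text
t: 4.02
tool_pos: [0.4692, 0.1074, 0.1999]
tool_rot: [-0.755, 1.432, 0.752]
contact_force: [0.2, -0.7, 0.2]
opening: -0.0001
```

```bash
cat > tip.py <<'E'
from h import *
import sys
o,w=wsnap(sys.argv[1]);P=cloud(w)
M=R.from_rotvec(o['tool_rot']).as_matrix();Q=(P-o['tool_pos'])@M
print(o['tool_pos'],o['opening'])
m=(Q[...,1]>-5)&(Q[...,1]<16)&(abs(Q[...,2])<30)&(Q[...,0]>-40)&(Q[...,0]<.08)
h,e=np.histogram(Q[m][:,0]*1000,bins=np.arange(-40,80,3));print([(int(a),int(b)) for a,b in zip(e,h)])
for r in range(200,262,4): print(r,[tuple((Q[r,c]*1000).round(0).astype(int).tolist()) for c in (290,300,311,327,338,348)])
E
python3 tip.py w6
```

```text
[0.46919183 0.10744975 0.19989604] -0.00012678443417693292
[(-40, 185), (-37, 251), (-34, 194), (-31, 203), (-28, 201), (-25, 183), (-22, 162), (-19, 148), (-16, 160), (-13, 78), (-10, 51), (-7, 60), (-4, 73), (-1, 74), (2, 78), (5, 83), (8, 79), (11, 83), (14, 78), (17, 83), (20, 87), (23, 89), (26, 90), (29, 90), (32, 102), (35, 95), (38, 125), (41, 2516), (44, 936), (47, 827), (50, 322), (53, 361), (56, 338), (59, 251), (62, 254), (65, 350), (68, 895), (71, 967), (74, 544)]
200 [(185, -32, -33), (74, 7, -14), (46, 17, -5), (71, 8, 6), (181, -31, 22), (188, -33, 34)]
204 [(171, -32, -32), (71, 5, -14), (46, 14, -5), (72, 4, 6), (168, -31, 21), (-150, 85, 0)]
208 [(126, -20, -28), (72, 1, -14), (47, 10, -5), (73, 1, 6), (126, -20, 18), (169, -36, 32)]
212 [(114, -19, -26), (109, -17, -17), (47, 7, -5), (72, -3, 6), (112, -18, 17), (126, -24, 28)]
216 [(110, -21, -26), (110, -21, -17), (47, 5, -5), (71, -6, 6), (109, -21, 17), (112, -22, 27)]
220 [(109, -25, -26), (109, -25, -17), (46, 2, -5), (72, -9, 6), (110, -26, 18), (109, -25, 27)]
224 [(109, -29, -26), (110, -29, -17), (46, -1
[... 247 characters left out ...]
, 27)]
236 [(110, -41, -27), (110, -41, -18), (47, -11, -5), (111, -42, 8), (110, -41, 18), (110, -42, 27)]
240 [(110, -46, -27), (110, -46, -18), (48, -15, -6), (109, -45, 8), (109, -45, 18), (110, -46, 27)]
244 [(109, -49, -27), (109, -49, -18), (108, -49, -7), (109, -50, 8), (109, -50, 18), (109, -50, 28)]
248 [(109, -54, -27), (108, -53, -18), (-14, 12, -4), (-14, 12, 4), (110, -55, 18), (110, -54, 28)]
252 [(108, -57, -27), (106, -56, -18), (-18, 12, -4), (-17, 12, 4), (109, -58, 18), (110, -59, 28)]
256 [(106, -61, -27), (-15, 8, -9), (-22, 12, -4), (-22, 12, 4), (-15, 8, 10), (109, -63, 28)]
260 [(105, -65, -27), (-19, 8, -9), (-26, 12, -3), (-26, 12, 4), (-18, 8, 10), (107, -66, 28)]
```

Request:
move_arm:
  increments:
    - [[0, 0, 0, 0], [0.1, 0, 0, 0], [0, 0, 0, 0], [0.1, 0, 0, 0], [0.06, 0, 0, 0], [0.06, 0, 0, 0], [0, 0, 0, 0]]
  gripper: 0.6

```text
t: 4.65
tool_pos: [0.4646, 0.1071, 0.1133]
tool_rot: [-0.752, 1.444, 0.757]
contact_force: [-1.4, -0.6, -0.1]
opening: 0.0339
```

```bash
python3 s.py
```

```text
4.65 [0.4646 0.1071 0.1133] psi 55.37 q -0.896 eff6 [-1.2400e-01 -2.6823e+01 -3.7209e+01  3.0000e-03 -3.5300e-01 -0.0000e+00] T [ 0.005  0.019 -0.008] F [-1.4 -0.6 -0.1] op 0.0339
```

Request:
move_arm:
  increments:
    - [[0, 0, 0, 0], [0, 0, 0, 0], [0, 0, 0, 0], [0, 0, 0, 0]]
  gripper: 1

```text
t: 4.98
tool_pos: [0.4662, 0.1077, 0.116]
tool_rot: [-0.752, 1.44, 0.756]
contact_force: [-1.3, 4.1, -13.1]
opening: 0.023
```

```bash
python3 s.py
```

```text
4.98 [0.4662 0.1077 0.116 ] psi 55.38 q -0.896 eff6 [-1.7520e+00 -3.1947e+01 -4.2947e+01 -8.0100e-01 -4.5300e-01  2.5000e-02] T [0.515 0.358 0.022] F [ -1.3   4.1 -13.1] op 0.023
```

```bash
python3 tip.py w7
python3 - <<'E'
from h import *
s=ctrl.get_image('side');save('s7',s)
a=cv2.resize(cv2.imread('pics/w7.png')[140:340,220:420],(400,400),interpolation=cv2.INTER_CUBIC);b=cv2.resize(cv2.imread('pics/s7.png')[150:230,240:320],(400,400),interpolation=cv2.INTER_CUBIC)
cv2.imwrite('pics/m7.png',np.hstack([a,b]))
E
python3 s.py
```

```text
[0.46615535 0.107672   0.11599241] 0.02303973810422682
[(-40, 1623), (-37, 1535), (-34, 553), (-31, 515), (-28, 495), (-25, 376), (-22, 331), (-19, 425), (-16, 986), (-13, 907), (-10, 362), (-7, 291), (-4, 305), (-1, 292), (2, 144), (5, 204), (8, 655), (11, 415), (14, 582), (17, 540), (20, 2130), (23, 1572), (26, 668), (29, 360), (32, 352), (35, 418), (38, 697), (41, 647), (44, 511), (47, 463), (50, 390), (53, 304), (56, 266), (59, 296), (62, 788), (65, 456), (68, 386), (71, 1161), (74, 1134)]
200 [(104, -4, -25), (105, -4, -16), (82, 4, -6), (83, 3, 7), (103, -4, 17), (105, -4, 25)]
204 [(104, -7, -25), (104, -8, -16), (73, 4, -6), (74, 3, 6), (104, -7, 17), (104, -8, 26)]
208 [(105, -12, -25), (103, -11, -16), (63, 4, -6), (62, 5, 6), (104, -11, 17), (105, -12, 26)]
212 [(105, -15, -26), (104, -15, -17), (56, 4, -6), (54, 4, 6), (105, -15, 17), (104, -15, 26)]
216 [(104, -19, -26), (104, -19, -17), (48, 4, -5), (47, 4, 6), (104, -19, 17), (104, -19, 26)]
220 [(105, -23, -26), (104, -23, -17), (41, 4, -5), (41, 4, 6), (103, -22, 17), (104, -23, 26)]
224 [(105, -27, -26), (104, -27, 
[... 381 characters left out ...]
 (-15, 17, -4), (-14, 17, 4), (11, 4, 11), (90, -35, 25)]
244 [(76, -33, -24), (10, 2, -11), (-18, 17, -4), (-18, 17, 4), (9, 2, 11), (81, -35, 25)]
248 [(-14, 12, -14), (-8, 9, -10), (-22, 17, -3), (-23, 17, 4), (-9, 9, 10), (-14, 12, 15)]
252 [(-17, 12, -14), (-12, 9, -9), (-27, 17, -3), (-27, 17, 4), (-12, 9, 10), (-17, 11, 14)]
256 [(-22, 12, -13), (-12, 6, -9), (-31, 17, -3), (-32, 18, 4), (-12, 6, 10), (-22, 12, 14)]
260 [(-25, 12, -13), (-12, 4, -10), (-34, 17, -3), (-35, 17, 4), (-12, 4, 10), (-26, 12, 14)]
5.08 [0.4662 0.1077 0.116 ] psi 55.38 q -0.896 eff6 [-2.0460e+00 -3.2660e+01 -4.4032e+01 -9.4400e-01 -6.4400e-01  2.9000e-02] T [0.562 0.464 0.02 ] F [ -1.8   3.8 -14. ] op 0.0228
```

View pics/m7.png

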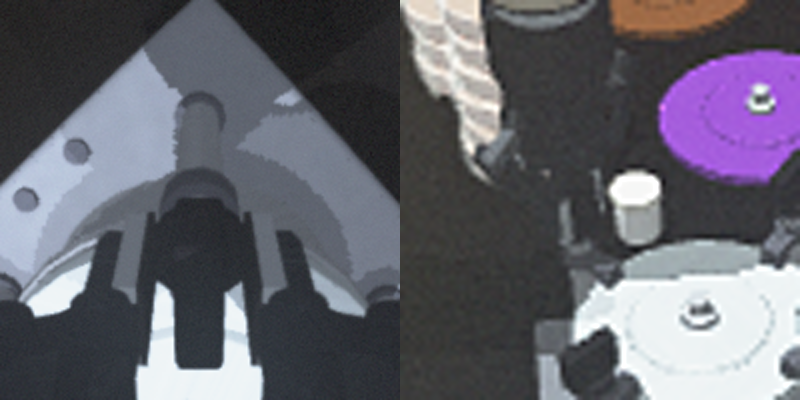

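Request:
move_arm:
  increments:
    - [[0, 0, 0, 0], [0, 0, 0, 0], [-0.032, 0, 0, 0], [0, 0, 0, 0], [0, 0, 0, 0]]
  gripper: 0.65

```text
t: 5.5
tool_pos: [0.4704, 0.1073, 0.129]
tool_rot: [-0.755, 1.43, 0.75]
contact_force: [-0.9, -0.5, -0.5]
opening: 0.03
```

Request:
move_arm:
  increments:
    - [[0, 0, 0, 0], [0, 0, 0, 0], [0, 0, 0, 0], [0, 0, 0, 0]]
  gripper: 1

```text
t: 5.83
tool_pos: [0.4683, 0.1064, 0.1272]
tool_rot: [-0.755, 1.437, 0.752]
contact_force: [-3.9, -3.4, 7.3]
opening: 0.0099
```

```bash
python3 s.py
```

```text
5.83 [0.4683 0.1064 0.1272] psi 55.37 q -0.896 eff6 [ 1.3510e+00 -2.2521e+01 -3.3194e+01  8.4700e-01 -1.0270e+00 -1.6000e-02] T [-0.588  0.585 -0.061] F [-3.9 -3.4  7.3] op 0.0099
```

Request:
move_arm:
  increments:
    - [[0, 0, 0, 0.03], [0, 0, 0, 0.03], [0, 0, 0, 0.03]]

```text
t: 6.08
tool_pos: [0.4683, 0.1064, 0.1271]
tool_rot: [-0.646, 1.474, 0.642]
contact_force: [-3.4, -3.8, 7.5]
opening: 0.0099
```

```bash
python3 s.py
```

```text
6.08 [0.4683 0.1064 0.1271] psi 47.19 q -0.753 eff6 [  1.104 -22.491 -33.207   0.964  -1.052  -0.179] T [-0.63   0.592  0.307] F [-3.4 -3.8  7.5] op 0.0099
```

Request:
move_arm:
  increments:
    - [[0, 0, 0, 0.03], [0, 0, 0, 0.0]]

```text
t: 6.25
tool_pos: [0.4683, 0.1064, 0.1271]
tool_rot: [-0.609, 1.485, 0.605]
contact_force: [-3.5, -3.6, 6.8]
opening: 0.0103
```

```bash
python3 s.py
```

```text
6.25 [0.4683 0.1064 0.1271] psi 44.51 q -0.706 eff6 [  1.415 -22.478 -33.211   0.922  -1.064   0.299] T [-0.606  0.652  0.054] F [-3.5 -3.6  6.8] op 0.0103
```

Request:
move_arm:
  increments:
    - [[0, 0, 0, 0.02], [0, 0, 0, 0.02]]

```text
t: 6.42
tool_pos: [0.4683, 0.1064, 0.1272]
tool_rot: [-0.561, 1.498, 0.557]
contact_force: [-3.4, -3.8, 6.8]
opening: 0.01
```

```bash
cat > t.py <<'E'
from h import *
o=ctrl.get_obs();print(round(o['t'],2),'q6',np.round(o['q'][-1],3),'Tz',np.round(o['wrist_torque'][2],3),'eff6',np.round(o['effort'][-1],3),'F',np.round(o['contact_force'],1))
E
python3 t.py
```

```text
6.42 q6 -0.644 Tz 0.269 eff6 -0.041 F [-3.4 -3.8  6.8]
```

Request:
move_arm:
  increments:
    - [[0, 0, 0, 0.02]]

```text
t: 6.5
tool_pos: [0.4682, 0.1063, 0.1272]
tool_rot: [-0.537, 1.504, 0.532]
contact_force: [-3.7, -4.1, 7.9]
opening: 0.0104
```

```bash
python3 t.py
```

```text
6.5 q6 -0.613 Tz 0.255 eff6 -0.027 F [-3.7 -4.1  7.9]
```

Request:
move_arm:
  increments:
    - [[0, 0, 0, 0.02]]

```text
t: 6.58
tool_pos: [0.4682, 0.1064, 0.1271]
tool_rot: [-0.512, 1.51, 0.508]
contact_force: [-4.1, -3.7, 8.3]
opening: 0.0101
```

```bash
python3 t.py
```

```text
6.58 q6 -0.581 Tz 0.256 eff6 -0.026 F [-4.1 -3.7  8.3]
```

Request:
move_arm:
  increments:
    - [[0, 0, 0, 0.02], [0, 0, 0, 0.02]]

```text
t: 6.75
tool_pos: [0.4682, 0.1063, 0.1271]
tool_rot: [-0.463, 1.522, 0.459]
contact_force: [-4.3, -4.2, 6.9]
opening: 0.0103
```

```bash
python3 t.py
```

```text
6.75 q6 -0.518 Tz 0.237 eff6 -0.026 F [-4.3 -4.2  6.9]
```

Request:
move_arm:
  increments:
    - [[0, 0, 0, 0.02]]

```text
t: 6.83
tool_pos: [0.4682, 0.1063, 0.1272]
tool_rot: [-0.439, 1.527, 0.435]
contact_force: [-3.9, -4.4, 6.7]
opening: 0.0101
```

```bash
python3 t.py
```

```text
6.83 q6 -0.487 Tz 0.26 eff6 -0.026 F [-3.9 -4.4  6.7]
```

Request:
move_arm:
  increments:
    - [[0, 0, 0, 0.02]]

```text
t: 6.92
tool_pos: [0.4682, 0.1063, 0.1271]
tool_rot: [-0.414, 1.532, 0.41]
contact_force: [-3.8, -3.9, 7.7]
opening: 0.0103
```

```bash
python3 t.py
```

```text
6.92 q6 -0.455 Tz 0.292 eff6 -0.026 F [-3.8 -3.9  7.7]
```

Request:
move_arm:
  increments:
    - [[0, 0, 0, 0.02]]

```text
t: 7.0
tool_pos: [0.4682, 0.1063, 0.1271]
tool_rot: [-0.39, 1.536, 0.386]
contact_force: [-3.6, -4.0, 7.2]
opening: 0.01
```

```bash
python3 t.py
```

```text
7.0 q6 -0.424 Tz 0.268 eff6 -0.022 F [-3.6 -4.   7.2]
```

Request:
move_arm:
  increments:
    - [[0, 0, 0, 0.02]]

```text
t: 7.08
tool_pos: [0.4682, 0.1063, 0.1271]
tool_rot: [-0.365, 1.541, 0.361]
contact_force: [-4.4, -4.0, 7.0]
opening: 0.0099
```

```bash
python3 t.py
```

```text
7.08 q6 -0.393 Tz 0.302 eff6 -0.017 F [-4.4 -4.   7. ]
```

Request:
move_arm:
  increments:
    - [[0, 0, 0, 0.02]]

```text
t: 7.17
tool_pos: [0.4682, 0.1063, 0.1272]
tool_rot: [-0.341, 1.545, 0.336]
contact_force: [-4.4, -4.4, 8.1]
opening: 0.0101
```

```bash
python3 t.py
```

```text
7.17 q6 -0.361 Tz 0.293 eff6 -0.012 F [-4.4 -4.4  8.1]
```

Request:
move_arm:
  increments:
    - [[0, 0, 0, 0], [0, 0, 0, 0], [-0.06, 0, 0, 0], [-0.06, 0, 0, 0], [0, 0, 0, 0]]
  gripper: 0.62

```text
t: 7.58
tool_pos: [0.4698, 0.1076, 0.1585]
tool_rot: [-0.34, 1.539, 0.339]
contact_force: [1.5, 0.4, 0.6]
opening: 0.0328
```

```bash
python3 s.py; python3 -c "
from h import *
plan((*KN['d'],.157,54.5))"
```

```text
7.58 [0.4698 0.1076 0.1585] psi 24.8 q -0.362 eff6 [ 7.9000e-02 -2.3372e+01 -3.3217e+01 -4.0000e-03  3.5100e-01 -1.0000e-03] T [-0.046 -0.019 -0.028] F [1.5 0.4 0.6] op 0.0328
[[0.001, -0.1132, 0.0612, -0.055], [0.001, -0.1181, 0.0513, -0.055], [0.001, -0.1221, 0.0409, -0.055], [0.001, -0.1251, 0.0302, -0.055], [0.0009, -0.1273, 0.0193, -0.055], [0.001, -0.1284, 0.0082, -0.055]]
```

Request:
move_arm:
  increments:
    - [[0, -0.113, 0.061, -0.055], [0, -0.118, 0.051, -0.055], [0, -0.122, 0.041, -0.055], [0, -0.125, 0.03, -0.055], [0, -0.127, 0.019, -0.055], [0, -0.128, 0.008, -0.055], [0, 0, 0, 0], [0, 0, 0, 0], [0, 0, 0, 0]]

```text
t: 8.33
tool_pos: [0.6213, -0.008, 0.1544]
tool_rot: [-0.74, 1.442, 0.742]
contact_force: [0.7, 0.2, -0.5]
opening: 0.0326
```

```bash
python3 - <<'E'
from h import *
o,w=wsnap('w8');print(o['tool_pos'])
for b in bars(w,list(KN.values())):print(b)
E
python3 s.py; python3 -c "
from h import *
plan((*KN['d'],.129,54.5))"
```

```text
[ 0.62132595 -0.00797223  0.15438339]
(1200, np.float64(0.1529), array([0.6039, 0.1276]), array([0.6028, 0.1253]), array([37.1, 12. ]), np.float64(60.8), 60.5)
None
(1240, np.float64(0.1525), array([ 0.4878, -0.0293]), array([ 0.4897, -0.0275]), array([37.4, 12.4]), np.float64(42.9), 42.7)
(1242, np.float64(0.1531), array([ 0.6272, -0.0051]), array([ 0.6223, -0.0074]), array([21.7, 36.1]), np.float64(139.1), 139.4)
8.38 [ 0.6211 -0.0076  0.1547] psi 54.47 q -1.083 eff6 [-5.0300e-01 -3.9368e+01 -3.5980e+01 -1.7000e-02 -2.2000e-02  3.0000e-03] T [-0.014  0.     0.017] F [ 0.3 -0.  -0. ] op 0.0325
[[0.103, -0.0115, 0.0063, -0.0003]]
```

Request:
move_arm:
  increments:
    - [[0.052, -0.006, 0.003, 0], [0.052, -0.006, 0.003, 0], [0, 0, 0, 0], [0, 0, 0, 0]]

```text
t: 8.72
tool_pos: [0.6238, -0.0082, 0.1273]
tool_rot: [-0.74, 1.444, 0.744]
contact_force: [-0.0, 0.1, -0.1]
opening: 0.0325
```

Request:
move_arm:
  increments:
    - [[0, 0, 0, 0], [0, 0, 0, 0], [0, 0, 0, 0]]
  gripper: 1

```text
t: 8.97
tool_pos: [0.6252, -0.0097, 0.13]
tool_rot: [-0.743, 1.442, 0.74]
contact_force: [-2.5, -3.7, -0.1]
opening: 0.0099
```

```bash
python3 s.py
```

```text
8.97 [ 0.6252 -0.0097  0.13  ] psi 54.44 q -1.083 eff6 [  2.638 -40.895 -36.004   0.988  -0.296  -0.198] T [-0.655  0.257 -0.124] F [-2.5 -3.7 -0.1] op 0.0099
```

Request:
move_arm:
  increments:
    - [[0, 0, 0, 0.03], [0, 0, 0, 0.03], [0, 0, 0, 0.02], [0, 0, 0, 0.02]]

```text
t: 9.3
tool_pos: [0.6252, -0.0097, 0.1299]
tool_rot: [-0.621, 1.481, 0.618]
contact_force: [-2.0, -3.3, -0.6]
opening: 0.0103
```

```bash
python3 t.py
```

```text
9.3 q6 -0.926 Tz 0.262 eff6 -0.021 F [-2.  -3.3 -0.6]
```

Request:
move_arm:
  increments:
    - [[0, 0, 0, 0.02]]

```text
t: 9.38
tool_pos: [0.6252, -0.0097, 0.1299]
tool_rot: [-0.597, 1.488, 0.594]
contact_force: [-1.4, -3.9, -0.2]
opening: 0.01
```

```bash
python3 t.py
```

```text
9.38 q6 -0.895 Tz 0.268 eff6 -0.029 F [-1.4 -3.9 -0.2]
```

Request:
move_arm:
  increments:
    - [[0, 0, 0, 0.02]]

```text
t: 9.47
tool_pos: [0.6253, -0.0097, 0.1299]
tool_rot: [-0.572, 1.495, 0.57]
contact_force: [-1.6, -3.9, -0.1]
opening: 0.0099
```

```bash
python3 t.py
```

```text
9.47 q6 -0.863 Tz 0.271 eff6 -0.03 F [-1.6 -3.9 -0.1]
```

Request:
move_arm:
  increments:
    - [[0, 0, 0, 0.02]]

```text
t: 9.55
tool_pos: [0.6253, -0.0097, 0.1299]
tool_rot: [-0.548, 1.502, 0.545]
contact_force: [-2.2, -3.4, 0.0]
opening: 0.0095
```

```bash
python3 t.py
```

```text
9.55 q6 -0.832 Tz 0.326 eff6 -0.029 F [-2.2 -3.4  0. ]
```

Request:
move_arm:
  increments:
    - [[0, 0, 0, 0.02]]

```text
t: 9.63
tool_pos: [0.6253, -0.0097, 0.13]
tool_rot: [-0.524, 1.508, 0.521]
contact_force: [-0.8, -3.7, -0.4]
opening: 0.0098
```

```bash
python3 t.py
```

```text
9.63 q6 -0.8 Tz 0.312 eff6 -0.029 F [-0.8 -3.7 -0.4]
```

Request:
move_arm:
  increments:
    - [[0, 0, 0, 0.02]]

```text
t: 9.72
tool_pos: [0.6253, -0.0097, 0.1299]
tool_rot: [-0.499, 1.514, 0.496]
contact_force: [-2.8, -3.0, -0.2]
opening: 0.0101
```

```bash
python3 t.py
```

```text
9.72 q6 -0.769 Tz 0.283 eff6 -0.029 F [-2.8 -3.  -0.2]
```

Request:
move_arm:
  increments:
    - [[0, 0, 0, 0.02]]

```text
t: 9.8
tool_pos: [0.6253, -0.0097, 0.1299]
tool_rot: [-0.475, 1.519, 0.472]
contact_force: [-1.4, -3.1, -0.4]
opening: 0.0097
```

```bash
python3 t.py
```

```text
9.8 q6 -0.737 Tz 0.238 eff6 -0.029 F [-1.4 -3.1 -0.4]
```

Request:
move_arm:
  increments:
    - [[0, 0, 0, 0.02]]

```text
t: 9.88
tool_pos: [0.6253, -0.0097, 0.1299]
tool_rot: [-0.45, 1.524, 0.448]
contact_force: [-2.6, -3.6, 0.3]
opening: 0.0096
```

```bash
python3 t.py
```

```text
9.88 q6 -0.706 Tz 0.29 eff6 -0.029 F [-2.6 -3.6  0.3]
```

Request:
move_arm:
  increments:
    - [[0, 0, 0, 0.02], [0, 0, 0, 0.02]]

```text
t: 10.05
tool_pos: [0.6253, -0.0097, 0.1299]
tool_rot: [-0.401, 1.534, 0.398]
contact_force: [-1.6, -2.9, -0.6]
opening: 0.01
```

```bash
python3 t.py
```

```text
10.05 q6 -0.643 Tz 0.288 eff6 -0.029 F [-1.6 -2.9 -0.6]
```

Request:
move_arm:
  increments:
    - [[0, 0, 0, 0.02], [0, 0, 0, 0.02]]

```text
t: 10.22
tool_pos: [0.6253, -0.0097, 0.1299]
tool_rot: [-0.352, 1.543, 0.349]
contact_force: [-1.0, -2.1, -0.5]
opening: 0.0097
```

```bash
python3 t.py
```

```text
10.22 q6 -0.58 Tz 0.271 eff6 -0.029 F [-1.  -2.1 -0.5]
```

Request:
move_arm:
  increments:
    - [[0, 0, 0, 0.02]]

```text
t: 10.3
tool_pos: [0.6254, -0.0096, 0.1299]
tool_rot: [-0.328, 1.546, 0.325]
contact_force: [-0.7, -2.1, -0.9]
opening: 0.0101
```

```bash
python3 t.py
```

```text
10.3 q6 -0.549 Tz 0.277 eff6 -0.025 F [-0.7 -2.1 -0.9]
```

Request:
move_arm:
  increments:
    - [[0, 0, 0, 0.02]]

```text
t: 10.38
tool_pos: [0.6254, -0.0097, 0.13]
tool_rot: [-0.303, 1.55, 0.3]
contact_force: [-1.9, -3.1, -1.2]
opening: 0.0098
```

```bash
python3 t.py
```

```text
10.38 q6 -0.518 Tz 0.291 eff6 -0.019 F [-1.9 -3.1 -1.2]
```

Request:
move_arm:
  increments:
    - [[0, 0, 0, 0.02]]

```text
t: 10.47
tool_pos: [0.6254, -0.0097, 0.1299]
tool_rot: [-0.279, 1.553, 0.276]
contact_force: [-1.1, -3.1, -0.4]
opening: 0.01
```

```bash
python3 t.py
```

```text
10.47 q6 -0.486 Tz 0.348 eff6 -0.014 F [-1.1 -3.1 -0.4]
```

Request:
move_arm:
  increments:
    - [[0, 0, 0, 0], [0, 0, 0, 0], [-0.06, 0, 0, 0], [-0.06, 0, 0, 0], [0, 0, 0, 0]]
  gripper: 0.62

```text
t: 10.88
tool_pos: [0.6278, -0.0087, 0.1638]
tool_rot: [-0.279, 1.546, 0.277]
contact_force: [0.5, -0.2, 0.1]
opening: 0.0324
```

```bash
python3 s.py; python3 -c "
from h import *
plan((.6042,.127,.159,-29.5))"
```

```text
10.88 [ 0.6278 -0.0087  0.1638] psi 20.32 q -0.487 eff6 [ 1.7000e-02 -3.6883e+01 -3.2158e+01 -5.0000e-03  3.3100e-01 -1.0000e-03] T [-0.035 -0.039 -0.025] F [ 0.5 -0.2  0.1] op 0.0324
[[0.0024, 0.0677, 0.0125, 0.0692], [0.0024, 0.0687, 0.0051, 0.0692], [0.0024, 0.0688, -0.0024, 0.0692], [0.0024, 0.0681, -0.0099, 0.0692], [0.0024, 0.0667, -0.0172, 0.0692], [0.0024, 0.0644, -0.0243, 0.0692], [0.0025, 0.0614, -0.0312, 0.0692], [0.0024, 0.0577, -0.0376, 0.0692]]
```

Request:
move_arm:
  increments:
    - [[0, 0.068, 0.013, 0.069], [0, 0.069, 0.005, 0.069], [0, 0.069, -0.002, 0.069], [0, 0.068, -0.01, 0.069], [0, 0.067, -0.017, 0.069], [0, 0.064, -0.024, 0.069], [0, 0.061, -0.031, 0.069], [0, 0.058, -0.038, 0.069], [0, 0, 0, 0], [0, 0, 0, 0]]

```text
t: 11.72
tool_pos: [0.6018, 0.1277, 0.1593]
tool_rot: [0.399, 1.534, -0.399]
contact_force: [-1.1, -0.4, -0.1]
opening: 0.0326
```

```bash
python3 s.py; python3 -c "
from h import *
plan((.6042,.127,.129,-29.5))"
```

```text
11.72 [0.6018 0.1277 0.1593] psi -29.18 q 0.598 eff6 [ 8.9100e-01 -3.9265e+01 -3.5763e+01  8.7000e-02  9.0000e-03  1.2500e-01] T [ 0.021  0.061 -0.001] F [-1.1 -0.4 -0.1] op 0.0326
[[0.1213, 0.0022, 0.0097, 0.0035]]
```

Request:
move_arm:
  increments:
    - [[0.06, 0.001, 0.004, 0.002], [0.06, 0.001, 0.004, 0.001], [0, 0, 0, 0], [0, 0, 0, 0]]

```text
t: 12.05
tool_pos: [0.6033, 0.1256, 0.1284]
tool_rot: [0.405, 1.535, -0.407]
contact_force: [0.4, 0.0, 0.5]
opening: 0.0326
```

Request:
move_arm:
  increments:
    - [[0, 0, 0, 0], [0, 0, 0, 0], [0, 0, 0, 0]]
  gripper: 1

```text
t: 12.3
tool_pos: [0.6046, 0.1262, 0.1311]
tool_rot: [0.406, 1.531, -0.405]
contact_force: [-0.7, -1.0, 2.5]
opening: 0.0103
```

```bash
python3 s.py
```

```text
12.3 [0.6046 0.1262 0.1311] psi -29.65 q 0.603 eff6 [  0.161 -38.511 -34.519   0.259  -0.349   0.162] T [-0.195  0.167  0.13 ] F [-0.7 -1.   2.5] op 0.0103
```

Request:
move_arm:
  increments:
    - [[0, 0, 0, 0.02], [0, 0, 0, 0.02], [0, 0, 0, 0.02], [0, 0, 0, 0.02]]

```text
t: 12.63
tool_pos: [0.6045, 0.1263, 0.131]
tool_rot: [0.504, 1.51, -0.504]
contact_force: [-1.5, -1.1, 2.2]
opening: 0.0099
```

```bash
python3 t.py
```

```text
12.63 q6 0.73 Tz 0.34 eff6 -0.027 F [-1.5 -1.1  2.2]
```

Request:
move_arm:
  increments:
    - [[0, 0, 0, 0.02]]

```text
t: 12.72
tool_pos: [0.6045, 0.1263, 0.1311]
tool_rot: [0.529, 1.504, -0.529]
contact_force: [-1.2, -1.0, 2.0]
opening: 0.0098
```

```bash
python3 t.py
```

```text
12.72 q6 0.762 Tz 0.226 eff6 -0.027 F [-1.2 -1.   2. ]
```

Request:
move_arm:
  increments:
    - [[0, 0, 0, 0.02], [0, 0, 0, 0.02]]

```text
t: 12.88
tool_pos: [0.6044, 0.1263, 0.131]
tool_rot: [0.577, 1.491, -0.577]
contact_force: [-2.3, -0.4, 1.8]
opening: 0.01
```

```bash
python3 t.py
```

```text
12.88 q6 0.824 Tz 0.266 eff6 -0.027 F [-2.3 -0.4  1.8]
```

Request:
move_arm:
  increments:
    - [[0, 0, 0, 0.02]]

```text
t: 12.97
tool_pos: [0.6044, 0.1263, 0.131]
tool_rot: [0.602, 1.484, -0.602]
contact_force: [-1.7, -1.1, 2.1]
opening: 0.0102
```

```bash
python3 t.py
```

```text
12.97 q6 0.856 Tz 0.302 eff6 -0.027 F [-1.7 -1.1  2.1]
```

Request:
move_arm:
  increments:
    - [[0, 0, 0, 0.02]]

```text
t: 13.05
tool_pos: [0.6044, 0.1263, 0.1311]
tool_rot: [0.626, 1.477, -0.626]
contact_force: [-1.8, -0.2, 3.3]
opening: 0.0101
```

```bash
python3 t.py
```

```text
13.05 q6 0.887 Tz 0.268 eff6 -0.027 F [-1.8 -0.2  3.3]
```

.284 rad, still free.

Request:
move_arm:
  increments:
    - [[0, 0, 0, 0.02], [0, 0, 0, 0.02]]

```text
t: 13.22
tool_pos: [0.6044, 0.1264, 0.1311]
tool_rot: [0.675, 1.462, -0.674]
contact_force: [-1.9, -0.7, 2.3]
opening: 0.0098
```

```bash
python3 t.py
```

```text
13.22 q6 0.95 Tz 0.282 eff6 -0.027 F [-1.9 -0.7  2.3]
```

Request:
move_arm:
  increments:
    - [[0, 0, 0, 0.02], [0, 0, 0, 0.02]]

```text
t: 13.38
tool_pos: [0.6043, 0.1264, 0.1311]
tool_rot: [0.723, 1.446, -0.723]
contact_force: [-2.1, -0.8, 2.4]
opening: 0.0095
```

```bash
python3 t.py
```

```text
13.38 q6 1.013 Tz 0.312 eff6 -0.027 F [-2.1 -0.8  2.4]
```

Request:
move_arm:
  increments:
    - [[0, 0, 0, 0.02]]

```text
t: 13.47
tool_pos: [0.6043, 0.1264, 0.131]
tool_rot: [0.747, 1.437, -0.747]
contact_force: [-2.5, -0.4, 2.7]
opening: 0.0096
```

```bash
python3 t.py
```

```text
13.47 q6 1.044 Tz 0.292 eff6 -0.027 F [-2.5 -0.4  2.7]
```

Request:
move_arm:
  increments:
    - [[0, 0, 0, 0.02], [0, 0, 0, 0.02]]

```text
t: 13.63
tool_pos: [0.6042, 0.1265, 0.131]
tool_rot: [0.796, 1.419, -0.795]
contact_force: [-1.8, 0.3, 2.6]
opening: 0.0102
```

```bash
python3 t.py
```

```text
13.63 q6 1.107 Tz 0.268 eff6 -0.022 F [-1.8  0.3  2.6]
```

Request:
move_arm:
  increments:
    - [[0, 0, 0, 0.02], [0, 0, 0, 0.02]]

```text
t: 13.8
tool_pos: [0.6042, 0.1265, 0.131]
tool_rot: [0.844, 1.4, -0.843]
contact_force: [-2.2, -0.4, 2.4]
opening: 0.0097
```

```bash
python3 t.py
```

```text
13.8 q6 1.17 Tz 0.303 eff6 -0.006 F [-2.2 -0.4  2.4]
```

Request:
move_arm:
  increments:
    - [[0, 0, 0, 0.02]]

```text
t: 13.88
tool_pos: [0.6042, 0.1266, 0.131]
tool_rot: [0.868, 1.39, -0.867]
contact_force: [-2.5, -0.3, 2.2]
opening: 0.01
```

```bash
python3 t.py
```

```text
13.88 q6 1.201 Tz 0.254 eff6 -0.001 F [-2.5 -0.3  2.2]
```

Request:
move_arm:
  increments:
    - [[0, 0, 0, 0], [0, 0, 0, 0], [-0.06, 0, 0, 0], [-0.06, 0, 0, 0], [0, 0, 0, 0]]
  gripper: 0.62

```text
t: 14.3
tool_pos: [0.6062, 0.1267, 0.1634]
tool_rot: [0.869, 1.386, -0.863]
contact_force: [1.1, 0.4, 0.7]
opening: 0.0323
```

```bash
python3 s.py; python3 -c "
from h import *
plan((.4886,-.0305,.16,-47.3))"
```

```text
14.3 [0.6062 0.1267 0.1634] psi -63.85 q 1.2 eff6 [ 7.1000e-02 -3.6211e+01 -3.2238e+01 -3.0000e-03  3.3300e-01 -1.0000e-03] T [ 0.028 -0.016 -0.011] F [1.1 0.4 0.7] op 0.0323
[[0.0023, -0.1165, 0.0595, -0.0306], [0.0023, -0.1193, 0.0538, -0.0306], [0.0023, -0.1217, 0.0481, -0.0306], [0.0023, -0.1239, 0.0421, -0.0306], [0.0023, -0.1258, 0.0362, -0.0306], [0.0022, -0.1273, 0.0301, -0.0306]]
```

Request:
move_arm:
  increments:
    - [[0, -0.116, 0.06, -0.031], [0, -0.119, 0.054, -0.031], [0, -0.122, 0.048, -0.031], [0, -0.124, 0.042, -0.031], [0, -0.126, 0.036, -0.031], [0, -0.127, 0.03, -0.031], [0, 0, 0, 0], [0, 0, 0, 0], [0, 0, 0, 0]]

```text
t: 15.05
tool_pos: [0.4869, -0.0308, 0.1595]
tool_rot: [0.644, 1.473, -0.643]
contact_force: [-0.3, 0.5, 0.2]
opening: 0.0325
```

```bash
python3 s.py; python3 -c "
from h import *
plan((.4886,-.0305,.13,-47.3))"
```

```text
15.05 [ 0.4869 -0.0308  0.1595] psi -47.17 q 0.607 eff6 [-6.1100e-01 -2.6046e+01 -3.5678e+01 -3.0000e-02  1.5000e-02 -6.0000e-03] T [0.002 0.006 0.039] F [-0.3  0.5  0.2] op 0.0325
[[0.118, 0.0058, 0.0039, 0.0014]]
```

Request:
move_arm:
  increments:
    - [[0.059, 0.003, 0.002, 0.001], [0.059, 0.003, 0.002, 0], [0, 0, 0, 0], [0, 0, 0, 0]]

```text
t: 15.38
tool_pos: [0.4882, -0.0296, 0.1292]
tool_rot: [0.643, 1.476, -0.643]
contact_force: [-0.3, -0.4, 0.2]
opening: 0.0325
```

Request:
move_arm:
  increments:
    - [[0, 0, 0, 0], [0, 0, 0, 0], [0, 0, 0, 0]]
  gripper: 1

```text
t: 15.63
tool_pos: [0.4891, -0.03, 0.1314]
tool_rot: [0.644, 1.472, -0.643]
contact_force: [-1.4, 3.2, 2.9]
opening: 0.0098
```

```bash
python3 s.py
```

```text
15.63 [ 0.4891 -0.03    0.1314] psi -47.2 q 0.61 eff6 [ -1.234 -25.02  -34.622  -0.522  -0.554   0.085] T [0.423 0.256 0.03 ] F [-1.4  3.2  2.9] op 0.0098
```

Request:
move_arm:
  increments:
    - [[0, 0, 0, 0.02], [0, 0, 0, 0.02], [0, 0, 0, 0.02], [0, 0, 0, 0.02]]

```text
t: 15.97
tool_pos: [0.4891, -0.0301, 0.1314]
tool_rot: [0.742, 1.439, -0.74]
contact_force: [0.2, 2.3, 2.6]
opening: 0.0099
```

```bash
python3 t.py
```

```text
15.97 q6 0.736 Tz 0.272 eff6 -0.03 F [0.2 2.3 2.6]
```

Request:
move_arm:
  increments:
    - [[0, 0, 0, 0.02], [0, 0, 0, 0.02]]

```text
t: 16.13
tool_pos: [0.4892, -0.0302, 0.1314]
tool_rot: [0.791, 1.421, -0.788]
contact_force: [-0.7, 2.9, 2.0]
opening: 0.01
```

```bash
python3 t.py
```

```text
16.13 q6 0.799 Tz 0.226 eff6 -0.03 F [-0.7  2.9  2. ]
```

Request:
move_arm:
  increments:
    - [[0, 0, 0, 0.02]]

```text
t: 16.22
tool_pos: [0.4891, -0.0302, 0.1314]
tool_rot: [0.815, 1.412, -0.812]
contact_force: [-0.8, 1.6, 2.3]
opening: 0.0099
```

```bash
python3 t.py
```

```text
16.22 q6 0.83 Tz 0.275 eff6 -0.028 F [-0.8  1.6  2.3]
```

Request:
move_arm:
  increments:
    - [[0, 0, 0, 0.02]]

```text
t: 16.3
tool_pos: [0.4892, -0.0302, 0.1314]
tool_rot: [0.839, 1.402, -0.836]
contact_force: [-0.2, 2.1, 2.3]
opening: 0.0101
```

```bash
python3 t.py
```

```text
16.3 q6 0.862 Tz 0.335 eff6 -0.02 F [-0.2  2.1  2.3]
```

Request:
move_arm:
  increments:
    - [[0, 0, 0, 0.02]]

```text
t: 16.38
tool_pos: [0.4892, -0.0302, 0.1314]
tool_rot: [0.862, 1.392, -0.86]
contact_force: [-1.3, 2.7, 1.9]
opening: 0.0098
```

```bash
python3 t.py
```

```text
16.38 q6 0.893 Tz 0.289 eff6 -0.015 F [-1.3  2.7  1.9]
```

Request:
move_arm:
  increments:
    - [[0, 0, 0, 0.02]]

```text
t: 16.47
tool_pos: [0.4892, -0.0302, 0.1314]
tool_rot: [0.886, 1.381, -0.884]
contact_force: [0.3, 2.2, 2.5]
opening: 0.0097
```

```bash
python3 t.py
```

```text
16.47 q6 0.925 Tz 0.282 eff6 -0.01 F [0.3 2.2 2.5]
```

```bash
sed -i 's/^KN=.*/KN=dict(a=(.6043,.1266),b=(.4683,.1064),c=(.4891,-.0301),d=(.6253,-.0097))/' h.py
cat > go.py <<'E'
from h import *
import sys
k,ps=sys.argv[1],float(sys.argv[2]);o=ctrl.get_obs();p=o['tool_pos']
plan((p[0],p[1],.161,None),(*KN[k],.161,ps),(*KN[k],.13,None))
E
python3 go.py a -63.9
```

```text
[[-0.1184, 0.0, 0.0, 0.0]]
[[-0.0, 0.1134, -0.0628, -0.0025], [-0.0, 0.1137, -0.0624, -0.0025], [-0.0, 0.1139, -0.062, -0.0025], [-0.0, 0.1142, -0.0615, -0.0025], [-0.0, 0.1144, -0.061, -0.0025], [-0.0, 0.1147, -0.0606, -0.0025]]
[[0.124, 0.0, -0.0, 0.0]]
```

Request:
move_arm:
  increments:
    - [[0, 0, 0, 0], [0, 0, 0, 0], [-0.06, 0, 0, 0], [-0.06, 0, 0, 0], [0, 0.113, -0.063, -0.003], [0, 0.114, -0.062, -0.003], [0, 0.114, -0.062, -0.003], [0, 0.114, -0.062, -0.002], [0, 0.114, -0.061, -0.002], [0, 0.115, -0.061, -0.002], [0, 0, 0, 0], [0, 0, 0, 0], [0.06, 0, 0, 0], [0.06, 0, 0, 0], [0, 0, 0, 0], [0, 0, 0, 0]]
  gripper: 0.62

```text
t: 17.8
tool_pos: [0.602, 0.1256, 0.1292]
tool_rot: [0.867, 1.393, -0.869]
contact_force: [0.3, 0.2, 0.7]
opening: 0.0322
```

```bash
python3 s.py
```

```text
17.8 [0.602  0.1256 0.1292] psi -63.93 q 1.201 eff6 [ 8.4000e-02 -3.8849e+01 -3.4333e+01  0.0000e+00  5.0000e-03 -3.0000e-03] T [-0.024  0.035  0.015] F [0.3 0.2 0.7] op 0.0322
```

Blind travel works. Close and turn a by about 0.3 rad, watching midway.

Request:
move_arm:
  increments:
    - [[0, 0, 0, 0], [0, 0, 0, 0], [0, 0, 0, 0]]
  gripper: 1

```text
t: 18.05
tool_pos: [0.6036, 0.1263, 0.1318]
tool_rot: [0.867, 1.39, -0.866]
contact_force: [-2.5, -1.5, 3.2]
opening: 0.0094
```

```bash
python3 s.py
```

```text
18.05 [0.6036 0.1263 0.1318] psi -63.86 q 1.201 eff6 [-2.0000e-03 -3.7988e+01 -3.4364e+01  2.1400e-01 -5.3500e-01  1.6200e-01] T [-0.168  0.346  0.159] F [-2.5 -1.5  3.2] op 0.0094
```

Request:
move_arm:
  increments:
    - [[0, 0, 0, 0.02], [0, 0, 0, 0.02], [0, 0, 0, 0.02], [0, 0, 0, 0.02]]

```text
t: 18.38
tool_pos: [0.6035, 0.1265, 0.1318]
tool_rot: [0.963, 1.346, -0.963]
contact_force: [-3.1, -0.6, 3.6]
opening: 0.0098
```

```bash
python3 t.py
```

```text
18.38 q6 1.328 Tz 0.357 eff6 0.024 F [-3.1 -0.6  3.6]
```

Request:
move_arm:
  increments:
    - [[0, 0, 0, 0.02], [0, 0, 0, 0.02]]

```text
t: 18.55
tool_pos: [0.6035, 0.1266, 0.1318]
tool_rot: [1.011, 1.323, -1.01]
contact_force: [-2.1, 0.4, 3.9]
opening: 0.0099
```

```bash
python3 t.py
```

```text
18.55 q6 1.39 Tz 0.35 eff6 0.034 F [-2.1  0.4  3.9]
```

```bash
cat > cyc.py <<'E'
from h import *
def seg(k0,p0,k1,p1):
    P=np.array(KN[k0]);T=np.array(KN[k1]);a=np.radians(p0);da=a-np.radians(p1)
    n=int(np.ceil(max(np.linalg.norm(T-P)/.036,abs(da)/.122)))
    r=[]
    for i in range(n):
        z=np.array([np.cos(a),np.sin(a)]);y=np.array([-z[1],z[0]])  # y = z x x(down)
        y=np.cross(np.r_[z,0],[0,0,-1.])[:2]
        s=(T-P)/(n-i);rr=np.round([0,s@y/.25,s@z/.25,da/n/(np.pi/2)],3);P=P+.25*(rr[1]*y+rr[2]*z);a-=rr[3]*np.pi/2;r.append(rr.tolist())
    print(k0,k1,n,'end',np.degrees(a).round(2),P.round(4),r)
seg('a',-74.7,'c',-65.3);seg('c',-77.0,'b',24.8);seg('b',12.2,'d',20.3);seg('d',7.7,'a',-74.7);seg('a',-87.3,'c',-77.0);seg('c',-89.6,'b',12.2);seg('b',-.4,'d',7.7);seg('d',-4.9,'a',-87.3)
E
python3 cyc.py
```

```text
a c 6 end -65.52 [ 0.4891 -0.0301] [[0.0, -0.102, 0.08, -0.017], [0.0, -0.104, 0.078, -0.017], [0.0, -0.106, 0.075, -0.017], [0.0, -0.108, 0.072, -0.017], [0.0, -0.109, 0.069, -0.017], [0.0, -0.111, 0.067, -0.017]]
c b 15 end 24.25 [0.4683 0.1064] [[0.0, 0.003, -0.037, -0.075], [0.0, 0.007, -0.036, -0.075], [0.0, 0.011, -0.035, -0.075], [0.0, 0.015, -0.033, -0.075], [0.0, 0.019, -0.031, -0.075], [0.0, 0.023, -0.029, -0.075], [0.0, 0.026, -0.026, -0.075], [0.0, 0.029, -0.023, -0.075], [0.0, 0.031, -0.019, -0.075], [0.0, 0.034, -0.016, -0.075], [0.0, 0.035, -0.012, -0.075], [0.0, 0.036, -0.007, -0.075], [0.0, 0.037, -0.003, -0.075], [0.0, 0.037, 0.001, -0.075], [0.0, 0.036, 0.006, -0.075]]
b d 6 end 20.3 [ 0.6253 -0.0096] [[0.0, -0.098, 0.086, -0.015], [0.0, -0.1, 0.084, -0.015], [0.0, -0.102, 0.081, -0.015], [0.0, -0.103, 0.079, -0.015], [0.0, -0.105, 0.076, -0.015], [0.0, -0.107, 0.074, -0.015]]
d a 12 end -74.38 [0.6042 0.1265] [[0.0, 0.046, -0.001, 0.076], [0.0, 0.046, -0.006, 0.076], [0.0, 0.044, -0.012, 0.076], [0.0, 0.043, -0.017, 0.076], [0.0, 0.04, -0.022, 0.076], [0.0, 0.038,
[... 778 characters left out ...]
34, -0.015, -0.075], [0.0, 0.035, -0.011, -0.075], [0.0, 0.036, -0.007, -0.075], [0.0, 0.036, -0.002, -0.075]]
b d 6 end 7.7 [ 0.6254 -0.0097] [[0.0, -0.077, 0.105, -0.015], [0.0, -0.079, 0.103, -0.015], [0.0, -0.081, 0.102, -0.015], [0.0, -0.084, 0.1, -0.015], [0.0, -0.086, 0.097, -0.015], [0.0, -0.089, 0.096, -0.015]]
d a 12 end -86.98 [0.6042 0.1265] [[0.0, 0.045, -0.011, 0.076], [0.0, 0.043, -0.016, 0.076], [0.0, 0.041, -0.021, 0.076], [0.0, 0.038, -0.026, 0.076], [0.0, 0.035, -0.03, 0.076], [0.0, 0.031, -0.034, 0.076], [0.0, 0.026, -0.037, 0.076], [0.0, 0.022, -0.04, 0.076], [0.0, 0.017, -0.043, 0.076], [0.0, 0.012, -0.045, 0.076], [0.0, 0.006, -0.045, 0.076], [0.0, 0.0, -0.046, 0.076]]
```

Request:
move_arm:
  increments:
    - [[0, 0, 0, 0], [0, 0, 0, 0], [-0.06, 0, 0, 0], [-0.06, 0, 0, 0], [0, -0.102, 0.08, -0.017], [0, -0.104, 0.078, -0.017], [0, -0.106, 0.075, -0.017], [0, -0.108, 0.072, -0.017], [0, -0.109, 0.069, -0.017], [0, -0.111, 0.067, -0.017], [0, 0, 0, 0], [0, 0, 0, 0], [0.06, 0, 0, 0], [0.06, 0, 0, 0], [0, 0, 0, 0], [0, 0, 0, 0]]
  gripper: 0.62

```text
t: 19.88
tool_pos: [0.4878, -0.0294, 0.1294]
tool_rot: [0.888, 1.384, -0.888]
contact_force: [0.9, 0.6, -0.2]
opening: 0.0326
```

Request:
move_arm:
  increments:
    - [[0, 0, 0, 0], [0, 0, 0, 0], [0, 0, 0, 0]]
  gripper: 1

```text
t: 20.13
tool_pos: [0.4891, -0.0302, 0.1315]
tool_rot: [0.888, 1.38, -0.887]
contact_force: [0.6, -0.2, 2.6]
opening: 0.0098
```

```bash
python3 s.py
```

```text
20.13 [ 0.4891 -0.0302  0.1315] psi -65.44 q 0.929 eff6 [ -0.137 -25.427 -34.12    0.052   0.044   0.255] T [ 0.026 -0.     0.276] F [ 0.6 -0.2  2.6] op 0.0098
```

Request:
move_arm:
  increments:
    - [[0, 0, 0, 0.02], [0, 0, 0, 0.02], [0, 0, 0, 0.02], [0, 0, 0, 0.02]]

```text
t: 20.47
tool_pos: [0.4891, -0.0303, 0.1315]
tool_rot: [0.985, 1.334, -0.983]
contact_force: [0.8, -0.5, 0.6]
opening: 0.0094
```

```bash
python3 t.py
```

```text
20.47 q6 1.056 Tz 0.272 eff6 0.014 F [ 0.8 -0.5  0.6]
```

Request:
move_arm:
  increments:
    - [[0, 0, 0, 0.02], [0, 0, 0, 0.02]]

```text
t: 20.63
tool_pos: [0.4891, -0.0303, 0.1315]
tool_rot: [1.032, 1.31, -1.03]
contact_force: [0.5, -0.4, 1.5]
opening: 0.0095
```

```bash
python3 t.py
```

```text
20.63 q6 1.118 Tz 0.362 eff6 0.025 F [ 0.5 -0.4  1.5]
```

Request:
move_arm:
  increments:
    - [[0, 0, 0, 0], [0, 0, 0, 0], [-0.06, 0, 0, 0], [-0.06, 0, 0, 0], [0, 0.003, -0.037, -0.075], [0, 0.007, -0.036, -0.075], [0, 0.011, -0.035, -0.075], [0, 0.015, -0.033, -0.075], [0, 0.019, -0.031, -0.075], [0, 0.023, -0.029, -0.075], [0, 0.026, -0.026, -0.075], [0, 0.029, -0.023, -0.075], [0, 0.031, -0.019, -0.075], [0, 0.034, -0.016, -0.075], [0, 0.035, -0.012, -0.075], [0, 0.036, -0.007, -0.075], [0, 0.037, -0.003, -0.075], [0, 0.037, 0.001, -0.075], [0, 0.036, 0.006, -0.075], [0, 0, 0, 0]]
  gripper: 0.62

```text
t: 22.3
tool_pos: [0.4653, 0.1071, 0.1602]
tool_rot: [-0.344, 1.543, 0.345]
contact_force: [-0.9, 0.1, 0.1]
opening: 0.0322
```

Request:
move_arm:
  increments:
    - [[0, 0, 0, 0], [0.06, 0, 0, 0], [0.06, 0, 0, 0], [0, 0, 0, 0], [0, 0, 0, 0]]

```text
t: 22.72
tool_pos: [0.4649, 0.1055, 0.1294]
tool_rot: [-0.34, 1.546, 0.34]
contact_force: [-0.9, 0.3, 0.6]
opening: 0.0323
```

Request:
move_arm:
  increments:
    - [[0, 0, 0, 0], [0, 0, 0, 0], [0, 0, 0, 0]]
  gripper: 1

```text
t: 22.97
tool_pos: [0.4677, 0.1065, 0.1316]
tool_rot: [-0.34, 1.538, 0.341]
contact_force: [5.7, 2.2, -1.8]
opening: 0.01
```

```bash
python3 s.py
```

```text
22.97 [0.4677 0.1065 0.1316] psi 24.9 q -0.367 eff6 [-5.5700e-01 -2.6238e+01 -3.4365e+01 -4.5100e-01  1.3530e+00 -4.0000e-03] T [ 0.341 -0.795 -0.057] F [ 5.7  2.2 -1.8] op 0.01
```

Request:
move_arm:
  increments:
    - [[0, 0, 0, 0.02], [0, 0, 0, 0.02], [0, 0, 0, 0.02], [0, 0, 0, 0.02]]

```text
t: 23.3
tool_pos: [0.4677, 0.1065, 0.1316]
tool_rot: [-0.242, 1.551, 0.242]
contact_force: [5.3, 2.3, -2.7]
opening: 0.0098
```

```bash
python3 t.py
```

```text
23.3 q6 -0.241 Tz 0.301 eff6 -0.028 F [ 5.3  2.3 -2.7]
```

Request:
move_arm:
  increments:
    - [[0, 0, 0, 0.02], [0, 0, 0, 0.02], [0, 0, 0, 0.02]]

```text
t: 23.55
tool_pos: [0.4677, 0.1065, 0.1316]
tool_rot: [-0.167, 1.558, 0.169]
contact_force: [5.0, 2.6, -3.0]
opening: 0.0096
```

```bash
python3 t.py
```

```text
23.55 q6 -0.146 Tz 0.332 eff6 -0.019 F [ 5.   2.6 -3. ]
```

Request:
move_arm:
  increments:
    - [[0, 0, 0, 0.02], [0, 0, 0, 0.02], [0, 0, 0, 0.02], [0, 0, 0, 0.02]]

```text
t: 23.88
tool_pos: [0.4677, 0.1065, 0.1316]
tool_rot: [-0.069, 1.564, 0.07]
contact_force: [5.9, 2.4, -3.7]
opening: 0.0097
```

```bash
python3 t.py; sed -i '/^seg/d' cyc.py; echo "seg('b',5.1,'d',20.3);seg('d',.5,'a',-74.7)
for x in (14.4,18):
  seg('a',-74.7-x,'c',-76.3);seg('c',-76.3-x,'b',5.1)" >>cyc.py; python3 cyc.py
```

```text
23.88 q6 -0.021 Tz 0.321 eff6 0.011 F [ 5.9  2.4 -3.7]
b d 6 end 20.22 [ 0.6252 -0.0098] [[0.0, -0.086, 0.097, -0.028], [0.0, -0.091, 0.094, -0.028], [0.0, -0.095, 0.089, -0.028], [0.0, -0.098, 0.085, -0.028], [0.0, -0.102, 0.081, -0.028], [0.0, -0.106, 0.076, -0.028]]
d a 11 end -74.74 [0.6044 0.1267] [[0.0, 0.05, -0.007, 0.076], [0.0, 0.048, -0.013, 0.076], [0.0, 0.047, -0.019, 0.076], [0.0, 0.044, -0.024, 0.076], [0.0, 0.041, -0.029, 0.076], [0.0, 0.037, -0.034, 0.076], [0.0, 0.033, -0.038, 0.076], [0.0, 0.028, -0.042, 0.076], [0.0, 0.022, -0.044, 0.076], [0.0, 0.017, -0.047, 0.076], [0.0, 0.012, -0.049, 0.076]]
a c 6 end -76.14 [ 0.489  -0.0301] [[0.0, -0.078, 0.103, -0.024], [0.0, -0.082, 0.1, -0.024], [0.0, -0.086, 0.097, -0.024], [0.0, -0.09, 0.094, -0.024], [0.0, -0.093, 0.09, -0.024], [0.0, -0.097, 0.087, -0.024]]
c b 14 end 5.06 [0.4683 0.1064] [[0.0, -0.006, -0.039, -0.076], [0.0, -0.002, -0.039, -0.076], [0.0, 0.003, -0.039, -0.076], [0.0, 0.008, -0.039, -0.076], [0.0, 0.012, -0.038, -0.076], [0.0, 0.017, -0.036, -0.076], [0.0, 0.021, -0.034, -0.076], [0.0, 0.024, -0.031,
[... 176 characters left out ...]
07, -0.076]]
a c 6 end -76.5 [ 0.4892 -0.0301] [[0.0, -0.072, 0.108, -0.03], [0.0, -0.077, 0.104, -0.03], [0.0, -0.082, 0.101, -0.03], [0.0, -0.086, 0.097, -0.03], [0.0, -0.091, 0.093, -0.03], [0.0, -0.094, 0.088, -0.03]]
c b 15 end 5.6 [0.4684 0.1065] [[0.0, -0.008, -0.036, -0.074], [0.0, -0.004, -0.037, -0.074], [0.0, 0.0, -0.037, -0.074], [0.0, 0.004, -0.036, -0.074], [0.0, 0.009, -0.036, -0.074], [0.0, 0.013, -0.034, -0.074], [0.0, 0.017, -0.033, -0.074], [0.0, 0.02, -0.031, -0.074], [0.0, 0.024, -0.028, -0.074], [0.0, 0.027, -0.025, -0.074], [0.0, 0.03, -0.022, -0.074], [0.0, 0.032, -0.018, -0.074], [0.0, 0.034, -0.015, -0.074], [0.0, 0.035, -0.01, -0.074], [0.0, 0.036, -0.006, -0.074]]
```

Request:
move_arm:
  increments:
    - [[0, 0, 0, 0], [0, 0, 0, 0], [-0.06, 0, 0, 0], [-0.06, 0, 0, 0], [0, -0.086, 0.097, -0.028], [0, -0.091, 0.094, -0.028], [0, -0.095, 0.089, -0.028], [0, -0.098, 0.085, -0.028], [0, -0.102, 0.081, -0.028], [0, -0.106, 0.076, -0.028], [0, 0, 0, 0], [0, 0, 0, 0], [0.06, 0, 0.003, 0], [0.06, -0.005, 0.003, 0], [0, 0, 0, 0], [0, 0, 0, 0]]
  gripper: 0.62

```text
t: 25.22
tool_pos: [0.6222, -0.0097, 0.1274]
tool_rot: [-0.277, 1.557, 0.28]
contact_force: [-0.4, -0.4, -0.8]
opening: 0.0323
```

Request:
move_arm:
  increments:
    - [[0, 0, 0, 0], [0, 0, 0, 0], [0, 0, 0, 0]]
  gripper: 1

```text
t: 25.47
tool_pos: [0.6252, -0.0099, 0.1307]
tool_rot: [-0.277, 1.55, 0.278]
contact_force: [3.8, 2.1, -2.9]
opening: 0.0099
```

```bash
python3 s.py
```

```text
25.47 [ 0.6252 -0.0099  0.1307] psi 20.29 q -0.49 eff6 [-1.6470e+00 -4.1923e+01 -3.5001e+01 -7.2500e-01  6.9000e-01 -8.0000e-03] T [ 0.42  -0.419 -0.018] F [ 3.8  2.1 -2.9] op 0.0099
```

Request:
move_arm:
  increments:
    - [[0, 0, 0, 0.02], [0, 0, 0, 0.02], [0, 0, 0, 0.02], [0, 0, 0, 0.02]]

```text
t: 25.8
tool_pos: [0.6252, -0.0099, 0.1307]
tool_rot: [-0.178, 1.561, 0.179]
contact_force: [3.6, 4.0, -1.5]
opening: 0.0096
```

```bash
python3 t.py
```

```text
25.8 q6 -0.363 Tz 0.262 eff6 -0.025 F [ 3.6  4.  -1.5]
```

Request:
move_arm:
  increments:
    - [[0, 0, 0, 0.02], [0, 0, 0, 0.02], [0, 0, 0, 0.02]]

```text
t: 26.05
tool_pos: [0.6252, -0.0098, 0.1307]
tool_rot: [-0.104, 1.566, 0.106]
contact_force: [3.4, 2.3, -1.8]
opening: 0.0101
```

```bash
python3 t.py
```

```text
26.05 q6 -0.269 Tz 0.351 eff6 0.008 F [ 3.4  2.3 -1.8]
```

Request:
move_arm:
  increments:
    - [[0, 0, 0, 0.02], [0, 0, 0, 0.02]]

```text
t: 26.22
tool_pos: [0.6252, -0.0098, 0.1307]
tool_rot: [-0.055, 1.568, 0.056]
contact_force: [3.0, 2.2, -1.6]
opening: 0.0099
```

```bash
python3 t.py
```

```text
26.22 q6 -0.206 Tz 0.298 eff6 0.032 F [ 3.   2.2 -1.6]
```

```bash
sed -i '/^seg/,$d' cyc.py; echo "seg('d',4.1,'a',-74.7)
seg('a',-89.1,'c',-76.3);seg('c',-94.3,'b',5.1)" >>cyc.py; python3 cyc.py
```

```text
d a 12 end -74.74 [0.6043 0.1266] [[0.0, 0.046, -0.004, 0.073], [0.0, 0.045, -0.009, 0.073], [0.0, 0.044, -0.014, 0.073], [0.0, 0.042, -0.019, 0.073], [0.0, 0.039, -0.024, 0.073], [0.0, 0.036, -0.028, 0.073], [0.0, 0.033, -0.032, 0.073], [0.0, 0.029, -0.035, 0.073], [0.0, 0.025, -0.039, 0.073], [0.0, 0.021, -0.041, 0.073], [0.0, 0.016, -0.043, 0.073], [0.0, 0.01, -0.045, 0.073]]
a c 6 end -76.14 [ 0.489  -0.0301] [[0.0, -0.078, 0.103, -0.024], [0.0, -0.082, 0.1, -0.024], [0.0, -0.086, 0.097, -0.024], [0.0, -0.09, 0.094, -0.024], [0.0, -0.093, 0.09, -0.024], [0.0, -0.097, 0.087, -0.024]]
c b 15 end 5.6 [0.4684 0.1065] [[0.0, -0.008, -0.036, -0.074], [0.0, -0.004, -0.037, -0.074], [0.0, 0.0, -0.037, -0.074], [0.0, 0.004, -0.036, -0.074], [0.0, 0.009, -0.036, -0.074], [0.0, 0.013, -0.034, -0.074], [0.0, 0.017, -0.033, -0.074], [0.0, 0.02, -0.031, -0.074], [0.0, 0.024, -0.028, -0.074], [0.0, 0.027, -0.025, -0.074], [0.0, 0.03, -0.022, -0.074], [0.0, 0.032, -0.018, -0.074], [0.0, 0.034, -0.015, -0.074], [0.0, 0.035, -0.01, -0.074], [0.0, 0.036, -0.006, -0.074]]
```

Request:
move_arm:
  increments:
    - [[0, 0, 0, 0], [0, 0, 0, 0], [-0.06, 0, 0, 0], [-0.06, 0, 0, 0], [0, 0.046, -0.004, 0.073], [0, 0.045, -0.009, 0.073], [0, 0.044, -0.014, 0.073], [0, 0.042, -0.019, 0.073], [0, 0.039, -0.024, 0.073], [0, 0.036, -0.028, 0.073], [0, 0.033, -0.032, 0.073], [0, 0.029, -0.035, 0.073], [0, 0.025, -0.039, 0.073], [0, 0.021, -0.041, 0.073], [0, 0.016, -0.043, 0.073], [0, 0.01, -0.045, 0.073], [0, 0, 0, 0], [0, 0, 0, 0], [0.058, 0, 0, 0], [0.058, 0, 0, 0]]
  gripper: 0.62

```text
t: 27.88
tool_pos: [0.6045, 0.1249, 0.1313]
tool_rot: [1.011, 1.321, -1.009]
contact_force: [-0.3, 0.2, -1.3]
opening: 0.0325
```

Request:
move_arm:
  increments:
    - [[0, 0, 0, 0], [0, 0, 0, 0]]

```text
t: 28.05
tool_pos: [0.6019, 0.1249, 0.1282]
tool_rot: [1.009, 1.327, -1.015]
contact_force: [1.3, -0.5, 0.2]
opening: 0.0325
```

Request:
move_arm:
  increments:
    - [[0, 0, 0, 0], [0, 0, 0, 0], [0, 0, 0, 0]]
  gripper: 1

```text
t: 28.3
tool_pos: [0.6033, 0.1263, 0.1314]
tool_rot: [1.011, 1.325, -1.01]
contact_force: [-2.4, 2.7, -0.7]
opening: 0.01
```

```bash
python3 s.py
```

```text
28.3 [0.6033 0.1263 0.1314] psi -74.72 q 1.389 eff6 [ -2.624 -40.009 -36.045  -0.751  -0.359   0.231] T [0.453 0.302 0.259] F [-2.4  2.7 -0.7] op 0.01
```

Request:
move_arm:
  increments:
    - [[0, 0, 0, 0.02], [0, 0, 0, 0.02], [0, 0, 0, 0.02], [0, 0, 0, 0.02]]

```text
t: 28.63
tool_pos: [0.6033, 0.1266, 0.1314]
tool_rot: [1.106, 1.273, -1.105]
contact_force: [-2.1, 4.6, -1.4]
opening: 0.0098
```

```bash
python3 t.py
```

```text
28.63 q6 1.516 Tz 0.331 eff6 0.037 F [-2.1  4.6 -1.4]
```

Request:
move_arm:
  increments:
    - [[0, 0, 0, 0.02], [0, 0, 0, 0.02]]

```text
t: 28.8
tool_pos: [0.6033, 0.1267, 0.1314]
tool_rot: [1.153, 1.246, -1.151]
contact_force: [-1.4, 3.9, 0.6]
opening: 0.0096
```

```bash
python3 t.py
```

```text
28.8 q6 1.579 Tz 0.343 eff6 0.058 F [-1.4  3.9  0.6]
```

Request:
move_arm:
  increments:
    - [[0, 0, 0, 0.02], [0, 0, 0, 0.02]]

```text
t: 28.97
tool_pos: [0.6032, 0.1268, 0.1314]
tool_rot: [1.2, 1.218, -1.198]
contact_force: [-1.4, 4.4, -1.2]
opening: 0.0103
```

```bash
python3 t.py
```

```text
28.97 q6 1.641 Tz 0.374 eff6 0.078 F [-1.4  4.4 -1.2]
```

Request:
move_arm:
  increments:
    - [[0, 0, 0, 0], [0, 0, 0, 0], [-0.06, 0, 0, 0], [-0.06, 0, 0, 0], [0, -0.078, 0.103, -0.024], [0, -0.082, 0.1, -0.024], [0, -0.086, 0.097, -0.024], [0, -0.09, 0.094, -0.024], [0, -0.093, 0.09, -0.024], [0, -0.097, 0.087, -0.024], [0, 0, 0, 0], [0, 0, 0, 0], [0.06, 0, 0, 0], [0.06, 0, 0, 0], [0, 0, 0, 0], [0, 0, 0, 0]]
  gripper: 0.62

```text
t: 30.3
tool_pos: [0.488, -0.0304, 0.1307]
tool_rot: [1.029, 1.315, -1.03]
contact_force: [-0.0, -0.3, -0.1]
opening: 0.0321
```

Request:
move_arm:
  increments:
    - [[0, 0, 0, 0], [0, 0, 0, 0], [0, 0, 0, 0]]
  gripper: 1

```text
t: 30.55
tool_pos: [0.489, -0.0305, 0.1326]
tool_rot: [1.031, 1.313, -1.028]
contact_force: [-0.5, 2.2, 3.8]
opening: 0.0095
```

```bash
python3 s.py
```

```text
30.55 [ 0.489  -0.0305  0.1326] psi -76.16 q 1.114 eff6 [ -1.299 -24.789 -34.146  -0.51   -0.399   0.16 ] T [0.335 0.116 0.165] F [-0.5  2.2  3.8] op 0.0095
```

Request:
move_arm:
  increments:
    - [[0, 0, 0, 0.02], [0, 0, 0, 0.02], [0, 0, 0, 0.02], [0, 0, 0, 0.02]]

```text
t: 30.88
tool_pos: [0.489, -0.0306, 0.1326]
tool_rot: [1.126, 1.26, -1.123]
contact_force: [-0.8, 1.5, 3.3]
opening: 0.0095
```

```bash
python3 t.py
```

```text
30.88 q6 1.241 Tz 0.396 eff6 0.044 F [-0.8  1.5  3.3]
```

Request:
move_arm:
  increments:
    - [[0, 0, 0, 0.02], [0, 0, 0, 0.02]]

```text
t: 31.05
tool_pos: [0.489, -0.0306, 0.1326]
tool_rot: [1.172, 1.232, -1.169]
contact_force: [-0.6, 1.3, 3.2]
opening: 0.0098
```

```bash
python3 t.py
```

```text
31.05 q6 1.304 Tz 0.356 eff6 0.056 F [-0.6  1.3  3.2]
```

Request:
move_arm:
  increments:
    - [[0, 0, 0, 0.02], [0, 0, 0, 0.02], [0, 0, 0, 0.02]]

```text
t: 31.3
tool_pos: [0.489, -0.0306, 0.1326]
tool_rot: [1.241, 1.187, -1.238]
contact_force: [-1.2, 1.4, 2.8]
opening: 0.0095
```

```bash
python3 t.py
```

```text
31.3 q6 1.398 Tz 0.412 eff6 0.071 F [-1.2  1.4  2.8]
```

```bash
sed -i '/^seg/,$d' cyc.py; echo "seg('c',-92.35,'b',5.1)
for x in (14.4,18):seg('b',5.1-x,'d',4.1)" >>cyc.py; python3 cyc.py
```

```text
c b 14 end 4.67 [0.4683 0.1065] [[0.0, -0.008, -0.039, -0.077], [0.0, -0.003, -0.039, -0.077], [0.0, 0.002, -0.039, -0.077], [0.0, 0.007, -0.039, -0.077], [0.0, 0.011, -0.038, -0.077], [0.0, 0.016, -0.036, -0.077], [0.0, 0.02, -0.034, -0.077], [0.0, 0.024, -0.031, -0.077], [0.0, 0.028, -0.028, -0.077], [0.0, 0.031, -0.025, -0.077], [0.0, 0.034, -0.021, -0.077], [0.0, 0.036, -0.016, -0.077], [0.0, 0.037, -0.012, -0.077], [0.0, 0.039, -0.008, -0.077]]
b d 6 end 4.2 [ 0.6253 -0.0096] [[0.0, -0.059, 0.116, -0.025], [0.0, -0.064, 0.113, -0.025], [0.0, -0.068, 0.111, -0.025], [0.0, -0.073, 0.108, -0.025], [0.0, -0.077, 0.105, -0.025], [0.0, -0.081, 0.102, -0.025]]
b d 6 end 3.84 [ 0.6252 -0.0098] [[0.0, -0.052, 0.119, -0.031], [0.0, -0.058, 0.117, -0.031], [0.0, -0.063, 0.114, -0.031], [0.0, -0.069, 0.11, -0.031], [0.0, -0.074, 0.107, -0.031], [0.0, -0.08, 0.103, -0.031]]
```

Request:
move_arm:
  increments:
    - [[0, 0, 0, 0], [0, 0, 0, 0], [-0.058, 0, 0, 0], [-0.058, 0, 0, 0], [0, -0.008, -0.039, -0.077], [0, -0.003, -0.039, -0.077], [0, 0.002, -0.039, -0.077], [0, 0.007, -0.039, -0.077], [0, 0.011, -0.038, -0.077], [0, 0.016, -0.036, -0.077], [0, 0.02, -0.034, -0.077], [0, 0.024, -0.031, -0.077], [0, 0.028, -0.028, -0.077], [0, 0.031, -0.025, -0.077], [0, 0.034, -0.021, -0.077], [0, 0.036, -0.016, -0.077], [0, 0.037, -0.012, -0.077], [0, 0.039, -0.008, -0.077], [0, 0, 0.008, 0], [0, 0, 0, 0]]
  gripper: 0.62

```text
t: 32.97
tool_pos: [0.4697, 0.1059, 0.1602]
tool_rot: [-0.062, 1.569, 0.061]
contact_force: [-0.7, -0.4, 0.3]
opening: 0.0321
```

Request:
move_arm:
  increments:
    - [[0.06, 0, 0, 0], [0.06, 0, 0, 0], [0, 0, 0, 0], [0, 0, 0, 0]]

```text
t: 33.3
tool_pos: [0.4688, 0.1053, 0.1293]
tool_rot: [-0.062, 1.572, 0.061]
contact_force: [-0.2, -0.0, -0.3]
opening: 0.0322
```

Request:
move_arm:
  increments:
    - [[0, 0, 0, 0], [0, 0, 0, 0], [0, 0, 0, 0]]
  gripper: 1

```text
t: 33.55
tool_pos: [0.4682, 0.1054, 0.1314]
tool_rot: [-0.064, 1.574, 0.062]
contact_force: [-8.0, -2.4, 7.0]
opening: 0.0097
```

```bash
python3 s.py
```

```text
33.55 [0.4682 0.1054 0.1314] psi 4.61 q -0.014 eff6 [ -0.401 -23.176 -36.151   0.329  -2.355   0.207] T [-0.247  1.432  0.18 ] F [-8.  -2.4  7. ] op 0.0097
```

Request:
move_arm:
  increments:
    - [[0, 0, 0, 0.02], [0, 0, 0, 0.02], [0, 0, 0, 0.02], [0, 0, 0, 0.02]]

```text
t: 33.88
tool_pos: [0.468, 0.1054, 0.1314]
tool_rot: [0.035, 1.575, -0.037]
contact_force: [-9.1, -1.6, 6.6]
opening: 0.0098
```

```bash
python3 t.py
```

```text
33.88 q6 0.113 Tz 0.285 eff6 0.002 F [-9.1 -1.6  6.6]
```

Request:
move_arm:
  increments:
    - [[0, 0, 0, 0.02], [0, 0, 0, 0.02]]

```text
t: 34.05
tool_pos: [0.468, 0.1054, 0.1314]
tool_rot: [0.084, 1.573, -0.087]
contact_force: [-8.4, -2.2, 6.5]
opening: 0.0096
```

```bash
python3 t.py
```

```text
34.05 q6 0.176 Tz 0.326 eff6 0.018 F [-8.4 -2.2  6.5]
```

Request:
move_arm:
  increments:
    - [[0, 0, 0, 0.02], [0, 0, 0, 0.02]]

```text
t: 34.22
tool_pos: [0.4679, 0.1054, 0.1314]
tool_rot: [0.134, 1.571, -0.136]
contact_force: [-9.3, -1.8, 5.8]
opening: 0.0099
```

```bash
python3 t.py
```

```text
34.22 q6 0.239 Tz 0.331 eff6 0.033 F [-9.3 -1.8  5.8]
```

Request:
move_arm:
  increments:
    - [[0, 0, 0, 0], [0, 0, 0, 0], [-0.06, 0, 0, 0], [-0.06, 0, 0, 0], [0, -0.059, 0.116, -0.026], [0, -0.064, 0.113, -0.026], [0, -0.068, 0.111, -0.026], [0, -0.073, 0.108, -0.025], [0, -0.077, 0.105, -0.025], [0, -0.081, 0.102, -0.025], [0, 0, -0.004, 0], [0, 0, 0, 0], [0.06, 0, 0, 0], [0.06, 0, 0, 0], [0, 0, 0, 0], [0, 0, 0, 0]]
  gripper: 0.62

```text
t: 35.55
tool_pos: [0.6235, -0.0102, 0.1295]
tool_rot: [-0.055, 1.572, 0.055]
contact_force: [-0.5, -0.4, -0.3]
opening: 0.0327
```

Request:
move_arm:
  increments:
    - [[0, 0, 0, 0], [0, 0, 0, 0], [0, 0, 0, 0]]
  gripper: 1

```text
t: 35.8
tool_pos: [0.6255, -0.0107, 0.132]
tool_rot: [-0.055, 1.568, 0.055]
contact_force: [-0.9, 1.1, 2.8]
opening: 0.0096
```

```bash
python3 s.py
```

```text
35.8 [ 0.6255 -0.0107  0.132 ] psi 4.02 q -0.207 eff6 [ -0.852 -38.973 -33.944  -0.233  -0.249   0.165] T [0.165 0.093 0.176] F [-0.9  1.1  2.8] op 0.0096
```

Request:
move_arm:
  increments:
    - [[0, 0, 0, 0.02], [0, 0, 0, 0.02], [0, 0, 0, 0.02], [0, 0, 0, 0.02]]

```text
t: 36.13
tool_pos: [0.6255, -0.0108, 0.132]
tool_rot: [0.045, 1.568, -0.044]
contact_force: [-0.6, 1.4, 3.4]
opening: 0.0102
```

```bash
python3 t.py
```

```text
36.13 q6 -0.08 Tz 0.271 eff6 0.001 F [-0.6  1.4  3.4]
```

Request:
move_arm:
  increments:
    - [[0, 0, 0, 0.02], [0, 0, 0, 0.02]]

```text
t: 36.3
tool_pos: [0.6254, -0.0107, 0.132]
tool_rot: [0.094, 1.567, -0.094]
contact_force: [-1.4, 1.3, 3.6]
opening: 0.0097
```

```bash
python3 t.py
```

```text
36.3 q6 -0.017 Tz 0.354 eff6 0.025 F [-1.4  1.3  3.6]
```

Request:
move_arm:
  increments:
    - [[0, 0, 0, 0.02], [0, 0, 0, 0.02]]

```text
t: 36.47
tool_pos: [0.6254, -0.0107, 0.132]
tool_rot: [0.143, 1.564, -0.143]
contact_force: [-0.9, 2.1, 3.2]
opening: 0.0099
```

```bash
python3 t.py
```

```text
36.47 q6 0.046 Tz 0.339 eff6 0.049 F [-0.9  2.1  3.2]
```

```bash
sed -i '/^seg/,$d' cyc.py; echo "seg('d',-10.4,'a',-89.1);seg('a',-103.5,'c',-92.35);seg('c',-106.75,'b',-9.75);seg('b',-24.15,'d',-10.4)" >>cyc.py; python3 cyc.py
```

```text
d a 12 end -89.24 [0.6043 0.1265] [[0.0, 0.043, -0.015, 0.073], [0.0, 0.041, -0.02, 0.073], [0.0, 0.039, -0.025, 0.073], [0.0, 0.036, -0.029, 0.073], [0.0, 0.032, -0.033, 0.073], [0.0, 0.028, -0.036, 0.073], [0.0, 0.024, -0.039, 0.073], [0.0, 0.02, -0.042, 0.073], [0.0, 0.015, -0.044, 0.073], [0.0, 0.009, -0.045, 0.073], [0.0, 0.004, -0.046, 0.073], [0.0, -0.001, -0.045, 0.073]]
a c 6 end -92.16 [ 0.4891 -0.0302] [[0.0, -0.05, 0.12, -0.021], [0.0, -0.054, 0.118, -0.021], [0.0, -0.058, 0.116, -0.021], [0.0, -0.062, 0.114, -0.021], [0.0, -0.066, 0.111, -0.021], [0.0, -0.069, 0.11, -0.021]]
c b 14 end -9.73 [0.4682 0.1065] [[0.0, -0.017, -0.036, -0.077], [0.0, -0.013, -0.037, -0.077], [0.0, -0.008, -0.039, -0.077], [0.0, -0.003, -0.039, -0.077], [0.0, 0.002, -0.039, -0.077], [0.0, 0.006, -0.039, -0.077], [0.0, 0.011, -0.038, -0.077], [0.0, 0.016, -0.036, -0.077], [0.0, 0.02, -0.034, -0.077], [0.0, 0.024, -0.032, -0.077], [0.0, 0.027, -0.028, -0.077], [0.0, 0.031, -0.025, -0.077], [0.0, 0.033, -0.021, -0.077], [0.0, 0.036, -0.018, -0.077]]
b d 6 end -10.65 [ 0.6252 -0.0096] [[0.0, -0.028, 0.127, -0.025], [0.0, -0.033, 0.126, -0.025], [0.0, -0.038, 0.125, -0.025], [0.0, -0.042, 0.123, -0.025], [0.0, -0.047, 0.121, -0.025], [0.0, -0.052, 0.119, -0.025]]
```

Request:
move_arm:
  increments:
    - [[0, 0, 0, 0], [0, 0, 0, 0], [-0.06, 0, 0, 0], [-0.06, 0, 0, 0], [0, 0.043, -0.015, 0.073], [0, 0.041, -0.02, 0.073], [0, 0.039, -0.025, 0.073], [0, 0.036, -0.029, 0.073], [0, 0.032, -0.033, 0.073], [0, 0.028, -0.036, 0.073], [0, 0.024, -0.039, 0.073], [0, 0.02, -0.042, 0.073], [0, 0.015, -0.044, 0.073], [0, 0.009, -0.045, 0.073], [0, 0.004, -0.046, 0.073], [0, -0.001, -0.045, 0.073], [0, 0, 0, 0], [0, 0, 0, 0], [0.06, 0, 0, 0], [0.06, 0, 0, 0]]
  gripper: 0.62

```text
t: 38.13
tool_pos: [0.6051, 0.1244, 0.1314]
tool_rot: [1.199, 1.214, -1.195]
contact_force: [-0.2, 0.3, -0.1]
opening: 0.0325
```

Request:
move_arm:
  increments:
    - [[0, 0, 0, 0], [0, 0, 0, 0]]

```text
t: 38.3
tool_pos: [0.6031, 0.1243, 0.1291]
tool_rot: [1.197, 1.217, -1.201]
contact_force: [0.0, -0.3, -0.9]
opening: 0.0325
```

Request:
move_arm:
  increments:
    - [[0, 0, 0, 0], [0, 0, 0, 0], [0, 0, 0, 0]]
  gripper: 1

```text
t: 38.55
tool_pos: [0.6044, 0.1268, 0.1316]
tool_rot: [1.202, 1.217, -1.195]
contact_force: [-0.3, 7.0, 0.7]
opening: 0.0097
```

```bash
python3 s.py
```

```text
38.55 [0.6044 0.1268 0.1316] psi -89.18 q 1.64 eff6 [-3.9740e+00 -3.9763e+01 -3.5075e+01 -1.3360e+00  3.3000e-02  2.3400e-01] T [0.839 0.039 0.256] F [-0.3  7.   0.7] op 0.0097
```

Request:
move_arm:
  increments:
    - [[0, 0, 0, 0.02], [0, 0, 0, 0.02], [0, 0, 0, 0.02], [0, 0, 0, 0.02]]

```text
t: 38.88
tool_pos: [0.6044, 0.1269, 0.1316]
tool_rot: [1.295, 1.155, -1.288]
contact_force: [-0.6, 6.1, 0.3]
opening: 0.01
```

```bash
python3 t.py
```

```text
38.88 q6 1.767 Tz 0.358 eff6 0.077 F [-0.6  6.1  0.3]
```

Request:
move_arm:
  increments:
    - [[0, 0, 0, 0.02], [0, 0, 0, 0.02]]

```text
t: 39.05
tool_pos: [0.6044, 0.1269, 0.1316]
tool_rot: [1.34, 1.123, -1.334]
contact_force: [-0.4, 5.3, -0.5]
opening: 0.0096
```

```bash
python3 t.py
```

```text
39.05 q6 1.83 Tz 0.472 eff6 0.133 F [-0.4  5.3 -0.5]
```

Request:
move_arm:
  increments:
    - [[0, 0, 0, 0], [0, 0, 0, 0], [-0.06, 0, 0, 0.02], [-0.06, 0, 0, 0.02], [0, -0.05, 0.12, -0.021], [0, -0.054, 0.118, -0.021], [0, -0.058, 0.116, -0.021], [0, -0.062, 0.114, -0.021], [0, -0.066, 0.111, -0.021], [0, -0.069, 0.11, -0.021], [0, 0, 0, 0], [0, 0, 0, 0], [0.06, 0, 0, 0], [0.06, 0, 0, 0], [0, 0, 0, 0], [0, 0, 0, 0]]
  gripper: 0.62

```text
t: 40.38
tool_pos: [0.4881, -0.0308, 0.1297]
tool_rot: [1.238, 1.192, -1.239]
contact_force: [0.4, 0.4, 0.0]
opening: 0.0324
```

Request:
move_arm:
  increments:
    - [[0, 0, 0, 0], [0, 0, 0, 0], [0, 0, 0, 0]]
  gripper: 1

```text
t: 40.63
tool_pos: [0.4891, -0.0307, 0.1316]
tool_rot: [1.24, 1.19, -1.236]
contact_force: [0.2, 3.4, 4.4]
opening: 0.0101
```

```bash
python3 s.py
```

```text
40.63 [ 0.4891 -0.0307  0.1316] psi -92.26 q 1.394 eff6 [ -2.034 -24.816 -34.044  -0.841  -0.353   0.207] T [0.64  0.038 0.19 ] F [0.2 3.4 4.4] op 0.0101
```

Request:
move_arm:
  increments:
    - [[0, 0, 0, 0.02], [0, 0, 0, 0.02], [0, 0, 0, 0.02], [0, 0, 0, 0.02]]

```text
t: 40.97
tool_pos: [0.4892, -0.0308, 0.1317]
tool_rot: [1.333, 1.125, -1.328]
contact_force: [0.4, 3.0, 3.9]
opening: 0.0098
```

```bash
python3 t.py
```

```text
40.97 q6 1.521 Tz 0.417 eff6 0.076 F [0.4 3.  3.9]
```

Request:
move_arm:
  increments:
    - [[0, 0, 0, 0.02]]

```text
t: 41.05
tool_pos: [0.4891, -0.0308, 0.1316]
tool_rot: [1.355, 1.108, -1.351]
contact_force: [0.1, 3.3, 4.0]
opening: 0.0095
```

```bash
python3 t.py
```

```text
41.05 q6 1.553 Tz 0.342 eff6 0.086 F [0.1 3.3 4. ]
```

Request:
move_arm:
  increments:
    - [[0, 0, 0, 0.02]]

```text
t: 41.13
tool_pos: [0.4891, -0.0308, 0.1317]
tool_rot: [1.378, 1.091, -1.374]
contact_force: [-0.7, 2.4, 3.8]
opening: 0.0098
```

```bash
python3 t.py
```

```text
41.13 q6 1.584 Tz 0.346 eff6 0.093 F [-0.7  2.4  3.8]
```

Request:
move_arm:
  increments:
    - [[0, 0, 0, 0.02], [0, 0, 0, 0.02]]

```text
t: 41.3
tool_pos: [0.4891, -0.0309, 0.1316]
tool_rot: [1.423, 1.056, -1.419]
contact_force: [-0.4, 3.1, 3.0]
opening: 0.0097
```

```bash
python3 t.py
```

```text
41.3 q6 1.647 Tz 0.466 eff6 0.134 F [-0.4  3.1  3. ]
```

Request:
move_arm:
  increments:
    - [[0, 0, 0, 0.02]]

```text
t: 41.38
tool_pos: [0.4891, -0.0309, 0.1316]
tool_rot: [1.445, 1.038, -1.441]
contact_force: [0.4, 2.8, 3.4]
opening: 0.0097
```

```bash
python3 t.py
```

```text
41.38 q6 1.678 Tz 0.484 eff6 0.164 F [0.4 2.8 3.4]
```

Request:
move_arm:
  increments:
    - [[0, 0, 0, 0], [0, 0, 0, 0], [-0.06, 0, 0, -0.02], [-0.06, 0, 0, 0], [0, -0.017, -0.036, -0.077], [0, -0.013, -0.037, -0.077], [0, -0.008, -0.039, -0.077], [0, -0.003, -0.039, -0.077], [0, 0.002, -0.039, -0.077], [0, 0.006, -0.039, -0.077], [0, 0.011, -0.038, -0.077], [0, 0.016, -0.036, -0.077], [0, 0.02, -0.034, -0.077], [0, 0.024, -0.032, -0.077], [0, 0.027, -0.028, -0.077], [0, 0.031, -0.025, -0.077], [0, 0.033, -0.021, -0.077], [0, 0.036, -0.018, -0.077], [0, 0, 0.004, 0], [0, 0, 0, 0]]
  gripper: 0.62

```text
t: 43.05
tool_pos: [0.4684, 0.105, 0.1602]
tool_rot: [0.134, 1.566, -0.135]
contact_force: [0.1, 0.3, -0.5]
opening: 0.0323
```

Request:
move_arm:
  increments:
    - [[0.06, 0, 0, 0], [0.06, 0, 0, 0], [0, 0, 0, 0], [0, 0, 0, 0]]

```text
t: 43.38
tool_pos: [0.4676, 0.1044, 0.1293]
tool_rot: [0.134, 1.569, -0.135]
contact_force: [0.1, -0.3, 0.5]
opening: 0.0326
```

Request:
move_arm:
  increments:
    - [[0, 0, 0, 0], [0, 0, 0, 0], [0, 0, 0, 0]]
  gripper: 1

```text
t: 43.63
tool_pos: [0.4678, 0.105, 0.1315]
tool_rot: [0.133, 1.568, -0.133]
contact_force: [-5.6, -0.2, 3.7]
opening: 0.0096
```

```bash
python3 s.py
```

```text
43.63 [0.4678 0.105  0.1315] psi -9.7 q 0.235 eff6 [-7.5400e-01 -2.3687e+01 -3.5635e+01  3.2000e-02 -1.4530e+00  2.1500e-01] T [-0.073  0.843  0.189] F [-5.6 -0.2  3.7] op 0.0096
```

Request:
move_arm:
  increments:
    - [[0, 0, 0, 0.02], [0, 0, 0, 0.02], [0, 0, 0, 0.02]]

```text
t: 43.88
tool_pos: [0.4677, 0.105, 0.1315]
tool_rot: [0.207, 1.562, -0.208]
contact_force: [-5.5, 0.3, 4.8]
opening: 0.01
```

```bash
python3 t.py
```

```text
43.88 q6 0.33 Tz 0.437 eff6 0.096 F [-5.5  0.3  4.8]
```

Request:
move_arm:
  increments:
    - [[0, 0, 0, 0.02]]

```text
t: 43.97
tool_pos: [0.4676, 0.105, 0.1315]
tool_rot: [0.232, 1.56, -0.233]
contact_force: [-5.6, -0.6, 4.2]
opening: 0.0101
```

```bash
python3 t.py
```

```text
43.97 q6 0.361 Tz 0.482 eff6 0.126 F [-5.6 -0.6  4.2]
```

Request:
move_arm:
  increments:
    - [[0, 0, 0, 0.02]]

```text
t: 44.05
tool_pos: [0.4676, 0.105, 0.1315]
tool_rot: [0.256, 1.557, -0.257]
contact_force: [-6.4, 0.0, 4.2]
opening: 0.01
```

```bash
python3 t.py
```

```text
44.05 q6 0.393 Tz 0.507 eff6 0.156 F [-6.4  0.   4.2]
```

Request:
move_arm:
  increments:
    - [[0, 0, 0, 0], [0, 0, 0, 0], [-0.06, 0, 0, 0.03], [-0.06, 0, 0, 0.03], [0, -0.028, 0.127, -0.025], [0, -0.033, 0.126, -0.025], [0, -0.038, 0.125, -0.025], [0, -0.042, 0.123, -0.025], [0, -0.047, 0.121, -0.025], [0, -0.052, 0.119, -0.025], [0, 0, 0, 0], [0, 0, 0, 0], [0.06, 0, 0, 0], [0.06, 0, 0, 0], [0, 0, 0, 0], [0, 0, 0, 0]]
  gripper: 0.62

```text
t: 45.38
tool_pos: [0.6239, -0.01, 0.1294]
tool_rot: [0.145, 1.568, -0.145]
contact_force: [-0.8, 0.5, -0.5]
opening: 0.0321
```

Request:
move_arm:
  increments:
    - [[0, 0, 0, 0], [0, 0, 0, 0], [0, 0, 0, 0]]
  gripper: 1

```text
t: 45.63
tool_pos: [0.6255, -0.0105, 0.1319]
tool_rot: [0.145, 1.565, -0.144]
contact_force: [-2.6, 0.7, 4.3]
opening: 0.01
```

```bash
python3 s.py
```

```text
45.63 [ 0.6255 -0.0105  0.1319] psi -10.55 q 0.048 eff6 [ -0.882 -38.342 -34.387  -0.133  -0.85    0.234] T [0.161 0.506 0.165] F [-2.6  0.7  4.3] op 0.01
```

Request:
move_arm:
  increments:
    - [[0, 0, 0, 0.02], [0, 0, 0, 0.02], [0, 0, 0, 0.02]]

```text
t: 45.88
tool_pos: [0.6254, -0.0104, 0.1319]
tool_rot: [0.22, 1.559, -0.219]
contact_force: [-3.5, 0.6, 4.8]
opening: 0.0097
```

```bash
python3 t.py
```

```text
45.88 q6 0.144 Tz 0.305 eff6 0.021 F [-3.5  0.6  4.8]
```

Request:
move_arm:
  increments:
    - [[0, 0, 0, 0.02]]

```text
t: 45.97
tool_pos: [0.6255, -0.0104, 0.1319]
tool_rot: [0.244, 1.556, -0.244]
contact_force: [-2.8, 1.2, 4.3]
opening: 0.0099
```

```bash
python3 t.py
```

```text
45.97 q6 0.175 Tz 0.354 eff6 0.052 F [-2.8  1.2  4.3]
```

Request:
move_arm:
  increments:
    - [[0, 0, 0, 0.02]]

```text
t: 46.05
tool_pos: [0.6254, -0.0104, 0.1319]
tool_rot: [0.269, 1.553, -0.268]
contact_force: [-3.8, 1.2, 3.7]
opening: 0.0098
```

```bash
python3 t.py
```

```text
46.05 q6 0.207 Tz 0.403 eff6 0.082 F [-3.8  1.2  3.7]
```

Request:
move_arm:
  increments:
    - [[0, 0, 0, 0.02], [0, 0, 0, 0.02]]

```text
t: 46.22
tool_pos: [0.6254, -0.0104, 0.1319]
tool_rot: [0.318, 1.547, -0.317]
contact_force: [-3.2, 0.8, 5.3]
opening: 0.01
```

```bash
python3 t.py
```

```text
46.22 q6 0.269 Tz 0.458 eff6 0.141 F [-3.2  0.8  5.3]
```

Request:
move_arm:
  increments:
    - [[0, 0, 0, 0.015], [0, 0, 0, 0.015]]

```text
t: 46.38
tool_pos: [0.6254, -0.0104, 0.1319]
tool_rot: [0.355, 1.541, -0.354]
contact_force: [-3.6, 2.0, 5.9]
opening: 0.0097
```

```bash
python3 t.py;  sed -i '/^seg/,$d' cyc.py; echo "seg('d',-26.85,'a',-99.9);seg('a',-99.9,'c',-108.4);seg('c',-108.4,'b',-18.7);seg('b',-18.7,'d',-26.85)" >>cyc.py; python3 cyc.py
```

```text
46.38 q6 0.316 Tz 0.427 eff6 0.265 F [-3.6  2.   5.9]
d a 11 end -100.11 [0.6042 0.1267] [[0.0, 0.041, -0.029, 0.074], [0.0, 0.037, -0.034, 0.074], [0.0, 0.033, -0.038, 0.074], [0.0, 0.028, -0.041, 0.074], [0.0, 0.023, -0.044, 0.074], [0.0, 0.018, -0.047, 0.074], [0.0, 0.013, -0.049, 0.074], [0.0, 0.007, -0.05, 0.074], [0.0, 0.001, -0.05, 0.074], [0.0, -0.005, -0.05, 0.074], [0.0, -0.011, -0.049, 0.074]]
a c 6 end -108.54 [ 0.4892 -0.0301] [[0.0, -0.058, 0.116, 0.016], [0.0, -0.055, 0.118, 0.016], [0.0, -0.052, 0.119, 0.016], [0.0, -0.049, 0.12, 0.016], [0.0, -0.045, 0.121, 0.016], [0.0, -0.042, 0.122, 0.016]]
c b 13 end -18.31 [0.4683 0.1065] [[0.0, -0.019, -0.038, -0.077], [0.0, -0.015, -0.04, -0.077], [0.0, -0.01, -0.041, -0.077], [0.0, -0.005, -0.042, -0.077], [0.0, 0.001, -0.043, -0.077], [0.0, 0.006, -0.042, -0.077], [0.0, 0.011, -0.041, -0.077], [0.0, 0.015, -0.04, -0.077], [0.0, 0.02, -0.037, -0.077], [0.0, 0.025, -0.035, -0.077], [0.0, 0.028, -0.031, -0.077], [0.0, 0.032, -0.028, -0.077], [0.0, 0.036, -0.024, -0.077]]
b d 6 end -26.8 [ 0.6254 -0.0097] [[0.0, -0.04, 0.124, 0.015], [0.0, -0.037, 0.125, 0.015], [0.0, -0.034, 0.126, 0.015], [0.0, -0.031, 0.126, 0.015], [0.0, -0.028, 0.127, 0.015], [0.0, -0.024, 0.128, 0.015]]
```

Request:
move_arm:
  increments:
    - [[0, 0, 0, 0], [0, 0, 0, 0], [-0.06, 0, 0, 0], [-0.06, 0, 0, 0], [0, 0.041, -0.029, 0.074], [0, 0.037, -0.034, 0.074], [0, 0.033, -0.038, 0.074], [0, 0.028, -0.041, 0.074], [0, 0.023, -0.044, 0.074], [0, 0.018, -0.047, 0.074], [0, 0.013, -0.049, 0.074], [0, 0.007, -0.05, 0.074], [0, 0.001, -0.05, 0.074], [0, -0.005, -0.05, 0.074], [0, -0.011, -0.049, 0.074], [0, 0, 0, 0], [0, 0, 0, 0], [0.06, 0, 0, 0], [0.06, 0, 0, 0], [0, 0, 0, 0]]
  gripper: 0.62

```text
t: 48.05
tool_pos: [0.6, 0.1241, 0.1266]
tool_rot: [1.321, 1.133, -1.33]
contact_force: [-0.6, -0.3, -1.2]
opening: 0.0326
```

Request:
move_arm:
  increments:
    - [[0, 0, 0, 0]]

```text
t: 48.13
tool_pos: [0.6013, 0.1244, 0.1291]
tool_rot: [1.324, 1.131, -1.327]
contact_force: [0.1, -0.2, -0.4]
opening: 0.0328
```

Request:
move_arm:
  increments:
    - [[0, 0, 0, 0], [0, 0, 0, 0], [0, 0, 0, 0]]
  gripper: 1

```text
t: 48.38
tool_pos: [0.6029, 0.1271, 0.1316]
tool_rot: [1.331, 1.131, -1.321]
contact_force: [1.0, 7.4, -1.7]
opening: 0.0097
```

```bash
python3 s.py
```

```text
48.38 [0.6029 0.1271 0.1316] psi -99.13 q 1.814 eff6 [ -3.914 -40.165 -34.826  -1.58    0.488  -0.084] T [ 0.977 -0.214 -0.027] F [ 1.   7.4 -1.7] op 0.0097
```

Request:
move_arm:
  increments:
    - [[0, 0, 0, 0.02]]

```text
t: 48.47
tool_pos: [0.6029, 0.1272, 0.1315]
tool_rot: [1.352, 1.115, -1.343]
contact_force: [2.0, 6.5, -1.3]
opening: 0.01
```

```bash
python3 t.py
```

```text
48.47 q6 1.845 Tz 0.482 eff6 0.021 F [ 2.   6.5 -1.3]
```

Request:
move_arm:
  increments:
    - [[0, 0, 0, 0.02]]

```text
t: 48.55
tool_pos: [0.6029, 0.1272, 0.1316]
tool_rot: [1.375, 1.097, -1.366]
contact_force: [2.5, 6.3, -1.9]
opening: 0.0098
```

```bash
python3 t.py
```

```text
48.55 q6 1.877 Tz 0.474 eff6 0.18 F [ 2.5  6.3 -1.9]
```

Request:
move_arm:
  increments:
    - [[0, 0, 0, 0], [0, 0, 0, 0], [-0.06, 0, 0, -0.016], [-0.06, 0, 0, -0.016], [0, -0.058, 0.116, 0.016], [0, -0.055, 0.118, 0.016], [0, -0.052, 0.119, 0.016], [0, -0.049, 0.12, 0.016], [0, -0.045, 0.121, 0.016], [0, -0.042, 0.122, 0.016], [0, 0, 0, 0], [0, 0, 0, 0], [0.06, 0, 0, 0], [0.06, 0, 0, 0], [0, 0, 0, 0], [0, 0, 0, 0]]
  gripper: 0.62

```text
t: 49.88
tool_pos: [0.4868, -0.0309, 0.1297]
tool_rot: [1.442, 1.041, -1.444]
contact_force: [-0.4, 0.6, 0.8]
opening: 0.0323
```

Request:
move_arm:
  increments:
    - [[0, 0, 0, 0], [0, 0, 0, 0], [0, 0, 0, 0]]
  gripper: 1

```text
t: 50.13
tool_pos: [0.488, -0.0306, 0.1317]
tool_rot: [1.445, 1.039, -1.439]
contact_force: [1.1, 4.4, 2.2]
opening: 0.0097
```

```bash
python3 s.py
```

```text
50.13 [ 0.488  -0.0306  0.1317] psi -108.44 q 1.676 eff6 [ -2.569 -24.979 -33.983  -1.063  -0.095   0.31 ] T [ 0.662 -0.106  0.302] F [1.1 4.4 2.2] op 0.0097
```

Request:
move_arm:
  increments:
    - [[0, 0, 0, 0.02]]

```text
t: 50.22
tool_pos: [0.4881, -0.0306, 0.1317]
tool_rot: [1.467, 1.02, -1.462]
contact_force: [1.5, 5.0, 2.5]
opening: 0.0102
```

```bash
python3 t.py
```

```text
50.22 q6 1.708 Tz 0.497 eff6 0.002 F [1.5 5.  2.5]
```

Request:
move_arm:
  increments:
    - [[0, 0, 0, 0.01]]

```text
t: 50.3
tool_pos: [0.4881, -0.0306, 0.1317]
tool_rot: [1.479, 1.01, -1.473]
contact_force: [1.2, 5.0, 3.4]
opening: 0.0096
```

```bash
python3 t.py
```

```text
50.3 q6 1.724 Tz 0.452 eff6 0.431 F [1.2 5.  3.4]
```

Request:
move_arm:
  increments:
    - [[0, 0, 0, 0], [0, 0, 0, 0], [-0.06, 0, 0, -0.03], [-0.06, 0, 0, 0], [0, -0.019, -0.038, -0.077], [0, -0.015, -0.04, -0.077], [0, -0.01, -0.041, -0.077], [0, -0.005, -0.042, -0.077], [0, 0.001, -0.043, -0.077], [0, 0.006, -0.042, -0.077], [0, 0.011, -0.041, -0.077], [0, 0.015, -0.04, -0.077], [0, 0.02, -0.037, -0.077], [0, 0.025, -0.035, -0.077], [0, 0.028, -0.031, -0.077], [0, 0.032, -0.028, -0.077], [0, 0.036, -0.024, -0.077], [0, 0, 0, 0], [0, 0, 0, 0], [0.06, 0, 0, 0]]
  gripper: 0.62

```text
t: 51.97
tool_pos: [0.4686, 0.1048, 0.1482]
tool_rot: [0.255, 1.549, -0.254]
contact_force: [0.2, -0.1, 0.3]
opening: 0.0326
```

Request:
move_arm:
  increments:
    - [[0.06, 0, 0, 0], [0, 0, 0, 0], [0, 0, 0, 0]]

```text
t: 52.22
tool_pos: [0.4657, 0.1045, 0.1293]
tool_rot: [0.254, 1.558, -0.255]
contact_force: [0.2, 0.1, 0.9]
opening: 0.0324
```

Request:
move_arm:
  increments:
    - [[0, 0, 0, 0], [0, 0, 0, 0], [0, 0, 0, 0]]
  gripper: 1

```text
t: 52.47
tool_pos: [0.4673, 0.1048, 0.1315]
tool_rot: [0.252, 1.553, -0.253]
contact_force: [0.9, -1.0, 1.2]
opening: 0.0096
```

```bash
python3 s.py
```

```text
52.47 [0.4673 0.1048 0.1315] psi -18.44 q 0.388 eff6 [  0.569 -24.385 -34.226   0.44    0.076   0.173] T [-0.245 -0.037  0.145] F [ 0.9 -1.   1.2] op 0.0096
```

Request:
move_arm:
  increments:
    - [[0, 0, 0, 0.02]]

```text
t: 52.55
tool_pos: [0.4673, 0.1048, 0.1315]
tool_rot: [0.276, 1.55, -0.277]
contact_force: [0.7, -1.1, 1.4]
opening: 0.0098
```

```bash
python3 t.py
```

```text
52.55 q6 0.419 Tz 0.482 eff6 0.0 F [ 0.7 -1.1  1.4]
```

Request:
move_arm:
  increments:
    - [[0, 0, 0, 0], [0, 0, 0, 0], [-0.06, 0, 0, -0.017], [-0.06, 0, 0, 0], [0, -0.04, 0.124, 0.015], [0, -0.037, 0.125, 0.015], [0, -0.034, 0.126, 0.015], [0, -0.031, 0.126, 0.015], [0, -0.028, 0.127, 0.015], [0, -0.024, 0.128, 0.015], [0, 0, 0, 0], [0, 0, 0, 0], [0.06, 0, 0, 0], [0.06, 0, 0, 0], [0, 0, 0, 0], [0, 0, 0, 0]]
  gripper: 0.62

```text
t: 53.88
tool_pos: [0.6218, -0.0099, 0.1292]
tool_rot: [0.366, 1.542, -0.366]
contact_force: [0.5, -0.6, 0.4]
opening: 0.0326
```

Request:
move_arm:
  increments:
    - [[0, 0, 0, 0], [0, 0, 0, 0], [0, 0, 0, 0]]
  gripper: 1

```text
t: 54.13
tool_pos: [0.6248, -0.011, 0.1319]
tool_rot: [0.366, 1.535, -0.365]
contact_force: [3.8, -1.0, -1.4]
opening: 0.0099
```

```bash
python3 s.py
```

```text
54.13 [ 0.6248 -0.011   0.1319] psi -26.72 q 0.33 eff6 [  0.342 -40.636 -33.455   0.202   0.936   0.446] T [-0.156 -0.515  0.433] F [ 3.8 -1.  -1.4] op 0.0099
```

Request:
move_arm:
  increments:
    - [[0, 0, 0, 0.02]]

```text
t: 54.22
tool_pos: [0.6247, -0.011, 0.1318]
tool_rot: [0.391, 1.531, -0.39]
contact_force: [3.3, -1.0, 0.0]
opening: 0.0099
```

```bash
python3 t.py
```

```text
54.22 q6 0.362 Tz 0.487 eff6 0.022 F [ 3.3 -1.   0. ]
```

Request:
move_arm:
  increments:
    - [[0, 0, 0, 0], [0, 0, 0, 0], [0, 0, 0, 0], [-0.08, 0, 0, 0], [-0.12, 0, 0, 0], [-0.12, 0, 0, 0], [-0.12, 0, 0, 0], [0, 0, 0, 0], [0, 0, 0, 0], [0, 0, 0, 0]]
  gripper: 0.62

```text
t: 55.05
tool_pos: [0.623, -0.0107, 0.2398]
tool_rot: [0.391, 1.536, -0.391]
contact_force: [0.5, -0.1, -0.6]
opening: 0.0327
```

Run:
```python
from h import *
o,w=wsnap('w9');print(o['t'],o['tool_pos'],o['contact_force'])
P=cloud(w);C=np.array([.5466,.0483])
x,y=P[...,0]-C[0],P[...,1]-C[1];r=np.hypot(x,y)
m=(r>.03)&(r<.072)&(P[...,2]>.080)&(P[...,2]<.0935)
A=np.c_[x[m],y[m],np.ones(m.sum())]
c,*_=np.linalg.lstsq(A,P[...,2][m],rcond=None)
k=abs(A@c-P[...,2][m])<.0015;c,*_=np.linalg.lstsq(A[k],P[...,2][m][k],rcond=None)
print('cover plane slope mrad',c[:2]*1e3,'z',c[2],k.sum())
for b in bars(w,[v for v in KN.values()]):print(b)
```

```text
55.05 [ 0.62298922 -0.01073555  0.2397613 ] [ 0.53692896 -0.08942287 -0.58155191]
cover plane slope mrad [-0.91663858  1.98838812] z 0.08852069430696592 6360
(698, np.float64(0.153), array([0.6043, 0.1279]), array([0.6053, 0.127 ]), array([12.6, 36.6]), np.float64(167.9), 168.1)
(483, np.float64(0.1526), array([0.4681, 0.1077]), array([0.4697, 0.1073]), array([35.9, 13.2]), np.float64(70.9), 71.3)
(448, np.float64(0.1525), array([ 0.488 , -0.0292]), array([ 0.4901, -0.0283]), array([13.4, 36.1]), np.float64(158.9), 160.0)
(601, np.float64(0.1533), array([ 0.6246, -0.0084]), array([ 0.6254, -0.0075]), array([35.7, 11.3]), np.float64(62.1), 61.8)
```

```bash
python3 -c "
from station import ctrl
print(ctrl.finish_job())"
```

```text
the job is handed in; nothing more can be done
None
```

I handed in the job at about 55 s. All four knobs were screwed down crosswise in five rounds, and the first round only took each claw just past contact with the cover.

**Final tightness:** each knob's last moving torque reading was 0.45 to 0.50 Nm, so I put each at about 60 N. The readings scatter by about 0.04 Nm. Knob d could be nearer 70 to 74 N, because closing the gripper on its bar also moved it slightly. Both figures are inside the 50 to 80 N range.

**Cover:** the depth picture after letting go puts the cover within about 2 mrad of level. Its top is at 88.5 mm against the 88 mm expected when home, which is within the camera's 2 mm error. The torque per turn rose sharply on all four knobs, as it should once the cover is on the rim. I did not measure the tilt with the camera while tightening. I kept each step small, about 0.2 to 0.35 rad a visit.

**Side effects:** the largest force on the wrist was about 14 N. The gripper never came down on the cover or the things beside the chamber, though I did not check those again at the end. The gripper was clear of everything at hand-in.

**Disagreements:** the fingertips turned out to stand about 14 mm behind the TCP, not ahead of it. Because of that, the first grasp at b closed above the bar and the second pinched the collar; I corrected the height and neither turned the knob. I judged force steps mainly from the wrist joint's effort, which was steadier than the moment reading. At slow or changing speed it disagreed with that reading, so I used the moment readings there.

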